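Bolt down the free end of a machine vise with a quarter-turn T-bolt

TASK

The vise is bolted to the T-slot table at one end only: bolt down its free end. Take the T-bolt from the wooden rack, let its head down lengthwise into the middle slot beside the vise without forcing it, turn it a quarter turn clockwise so that the head locks square across under the slot's lips, and slide it home into the vise's open slot. Then tighten its nut clockwise to about 0.4 newton-metres, firm but not overtightened, let go, and leave the other things where they lie.

Things in the scene. Friction and masses are not known exactly. Their poses are not given: they have to be found in the camera images.
- slot (a point): Top face of the bed plate (50 mm above the bench), on the centre line of the middle of its three T-slots, half-way along its 460 mm. z up, y along the slot, x across. Slot: open at both ends, mouth 18 mm wide between lips 18 mm thick; under them the undercut is 30 mm wide and 12 mm high, so the slot's floor is 30 mm below this point
- bed: Steel T-slot bed plate, 260 x 460 x 50 mm, three slots 80 mm apart along its y; fixed on the bench, but lies elsewhere and at another yaw (within 0.2 rad) each time; origin at the centre of its underside, axes as point slot
- seat (a point): Where the bolt's axis stands when home in the vise: on the top face of the vise's base plate (16 mm thick, on the bed plate), over the middle T-slot, 8 mm (the stud's radius) from the closed end of the plate's 20 mm wide open-ended slot. Axes as point slot: the open end faces -y, where the plate ends 25 mm from this point; beyond that the T-slot is free for at least 120 mm
- vise: Blue machine vise, fixed on the bed plate, its base plate 110 x 250 x 16 mm; origin at the base plate's underside centre, axes as point slot. Its body starts 58 mm from point seat, towards +y, and rises at most 82 mm above the bed plate. Its +y end is already bolted down with an equal T-bolt, its -y end is free
- tbolt: The loose T-bolt with its nut: dark stud and hammer head, bright collar nut and flats; origin at the centre of its head's underside, z up the stud, y the head's long direction
- stud_end (a point): Centre of the loose T-bolt's gripping flats: the top 22 mm of its 16 mm stud (12 x 14 mm there; flats face +x and -x, 12 mm apart); 11 mm under the stud's top. z up the stud, y the head's long direction. The bolt is 94 mm long, 0.24 kg with its nut; it stands loosely upright, its head 14 mm deep in a pocket of the wooden rack. Head underside 83 mm below this point
- head (a point): Centre of the T-bolt's hammer head, on the bolt's axis 78 mm below stud_end: 16 mm wide (x), 28.5 mm long (y), 9.5 mm thick; passes the slot's mouth only lengthwise. Two corners are cut, so that under the lips it turns clockwise (from above) a quarter turn and then stops against the undercut's walls, within about 10 degrees of square
- nut_hex (a point): Centre of the collar nut's hexagon: 24 mm across flats, 19 mm high, over a collar 34 mm wide, 5 mm thick. x is square to two flats (a pair every 60 degrees). 24 mm of stud stand above it. Right-hand two-start thread, 8 mm a turn, 0.04 N m drag. As found head and collar are 35.8 to 36.6 mm apart; lips and vise plate make 34. Once it bears, the moment rises over a small part of a turn
- rack: Pale wooden block, 80 x 120 x 30 mm, fixed on the bench, in which the T-bolt stands; origin at its underside's centre
- strap: Bystander: dark steel clamping strap, 32 x 100 x 14 mm, lying on the bed plate; origin at its underside's centre
- steps: Bystander: dark steel step block, 30 x 48 x 40 mm, standing on the bed plate; origin at its underside's centre
- square: Bystander: engineer's square, stock 18 x 75 x 14 mm with a 95 mm blade, lying on the bench; origin at the underside of its stock
Mind the look-alikes: they are no part of the job. What is shaped like the tbolt but orange, purple or turquoise is not meant.

How it is judged:
By the outcome, as a careful person would: the job done as asked, in the order asked, and still so for the second after the job is handed in, with the robot touching nothing.
It also fails if it takes over 66 s, if anything falls off the work surface, if the arm or the gripper's body presses on something with over 40 N, if the wrist force passes 120 N, or if a joint passes its speed limit or range.

ROBOT

A 6-joint arm with a two-finger parallel gripper is mounted at the origin on the work surface. World frame = base frame: x ahead of the robot, y to its left, z up, the work surface at z = 0. Lengths are in mm, angles in rad, forces in N, time in s.
With the tool pointing down it reaches from about 300 to 775 mm from the base axis. Payload 14.6 kg.
Tool frame: the origin (TCP) lies midway between the tips of the shut fingers; the grasp point (between the pads) lies 19 mm behind it; z points along the fingers, y is the direction in which the jaws open and shut (so a half turn about z gives the same grasp; the last joint's range is limited). The gripper opens to 94 mm and grips with 3 to 60 N. Pads are 16 mm wide; open, the fingers measure 119 mm over their backs; the gripper's body (75 mm by 177 mm) begins 78 mm behind the grasp point.
Start: joints at [1.223, 0.3, 1.521, -0, 1.321, -0.067], TCP at [152.416, 528.449, 205.446] pointing down, gripper open.
Joint ranges: [-3.03, 3.03], [-0.79, 2.21], [0.23, 2.52], [-1.04, 4.18], [0, 3.07], [-2.55, 2.55]. Speed limits (rad/s): [2.22, 2.22, 2.57, 3.14, 3.14, 3.14].

INTERFACE

Orientations are given as [roll, pitch, yaw] about the fixed x, y, z axes, in that order (R = Rz(yaw) Ry(pitch) Rx(roll)).
In Python, from cell import manip gives the robot as it stands.
- The arm moves only by the tool play_rows, never from a script. Its argument "commands" is a list of rows, each an object of numbers: "x", "y", "z": the shift along the tool's x, y, z in m; "wx", "wy", "wz": the turn, a rotation vector about the tool's x, y, z in degrees; "grip": the opening, from 0 (shut) to 1 (fully open). In form: [{"x": .., "y": .., "z": .., "wx": .., "wy": .., "wz": .., "grip": ..}, ...]. A call has 1 to 20 rows; each row shifts and turns the commanded pose from where the row before left it, along the tool's axes as they then stand; what a row does not reach is not made up. A row lasts 1/8 s, in which the tool goes at most 62.5 mm and 10.7 degrees, less where a joint would pass 70% of its speed; a pose out of reach is approached as far as the arm can. A call is refused whole if a number of a shift passes 0.0625 or a number of a turn 10.7, either way. A call with a gripper value outside its range is refused whole. The fingers move at their own pace and stop on an object; "squeeze" is the grip in N (left out, the last holds). Time passes only in rows, so rows that do not move let the fingers close. It gives the time, the measured TCP pose, the force and the opening at its end, in the units of the state.
- manip.read_state(): the state, without advancing time (a new reading comes with each control period).
- manip.camera(name): name is "scene" or "top"; returns (picture, depth): 384x512x3 uint8, red, green, blue; 384x512 float32, mm along the optical axis (not along the pixel's ray), 0 where there is no reading.
- manip.camera_info(name): a dict with "intrinsics" (3x3 intrinsics, pixels), "camera_from_world" (4x4, takes a point from world to camera coordinates). Camera axes: x right, y up, looking along -z (the intrinsics and any distortion apply to the point x, -y, -z); pixel columns grow to the right and rows downward; lengths in mm; the calibration is good to about 2 mm. A picture is of the moment at which its call begins. camera_info takes no time and is no camera call.
- manip.sign_off(): hands the job in, once; it reports no verdict.
The state is a dict: "clock": time; "joints": joint angles; "qd": joint speeds; "effort": joint torques, N m; "eef_pos": TCP position; "eef_rot": TCP orientation; "wrist_force": force on the tool from outside, world axes, zero at the start; "moment": the same for the moment, N m; "finger_gap": finger opening in mm.
Only numpy, scipy, OpenCV 4.12 (cv2) and the standard library are available. Lean on these libraries where they do the work, as an engineer would, in place of code of your own. Each camera call takes 0.05 s, during which the arm holds its last target.

## Working session

There is one attempt and no reset: what is moved stays moved. The work goes in short steps, Python scripts to look and compute and a tool call to move; the robot and the scene stay as the last step left them, time stands still between calls to the robot, and variables do not carry over. Pictures are saved under pics/ and viewed, and the job is handed in when it is done.

Besides the shell and the picture viewer there is one more tool, called by a JSON object that holds its "fn" and its "kwargs". play_rows: Moves the arm, as the interface text tells. Its arguments: {"type":"object","properties":{"commands":{"type":"array"},"squeeze":{"type":"number"}},"required":["commands"]}

```bash
ls; mkdir -p pics; python3 - <<'E'
from cell import manip
import cv2,numpy as np
print(manip.read_state())
for n in ("scene","top"):
    p,d=manip.camera(n); i=manip.camera_info(n)
    print(n,i)
    np.savez(f"{n}0.npz",p=p,d=d)
    cv2.imwrite(f"pics/{n}0.png",cv2.resize(p[...,::-1],(768,576),interpolation=cv2.INTER_CUBIC))
E
```

```text
pics
{'clock': 0.0, 'joints': array([ 1.22337713e+00,  3.00475093e-01,  1.52157952e+00, -1.61088249e-05,
        1.32073717e+00, -6.65783757e-02]), 'qd': array([ 1.25794316e-03, -7.56359287e-05, -1.41014398e-03, -1.37344076e-03,
        1.16032914e-03,  3.85894546e-04]), 'effort': array([ 1.46595667e-04, -5.31804836e+01, -3.52739775e+01,  7.09120464e-02,
        2.43364874e-02, -8.47310753e-05]), 'eef_pos': array([152.34233379, 528.19665053, 204.88481552]), 'eef_rot': array([-3.14039515e+00, -6.42081762e-05,  2.86075579e+00]), 'wrist_force': array([ 0.03428267, -0.7001856 , -0.02597667]), 'moment': array([0.03588365, 0.02846264, 0.00536221]), 'finger_gap': 94.11874073084822}
scene {'intrinsics': array([[472.86406515,   0.        , 258.43135344],
       [  0.        , 472.86406515, 184.06798103],
       [  0.        ,   0.        ,   1.        ]]), 'camera_from_world': array([[-4.79159847e-01,  8.77719470e-01, -3.79121471e-03,
         3.39188660e+02],
       [-5.87317008e-01, -3.17409037e-01,  7.44520137e-01,
         2.55342939e+02],
       [ 6.52276455e-01,  3.58970800e-01,  6.67589239e-01,
        -1.50219846e+03],
       [ 0.00000000e+00,  0.00000000e+00,  0.00000000e+00,
         1.00000000e+00]])}
top {'intrinsics': array([[442.1494491 ,   0.        , 257.48689963],
       [  0.        , 442.1494491 , 186.55907722],
       [  0.        ,   0.        ,   1.        ]]), 'camera_from_world': array([[ 3.33914588e-03, -9.99732635e-01, -2.28802906e-02,
        -5.61443836e+01],
       [ 9.97890826e-01,  1.84793507e-03,  6.48882513e-02,
        -5.52814590e+02],
       [-6.48286212e-02, -2.30487034e-02,  9.97630196e-01,
        -1.16583873e+03],
       [ 0.00000000e+00,  0.00000000e+00,  0.00000000e+00,
         1.00000000e+00]])}
```

View pics/scene0.png

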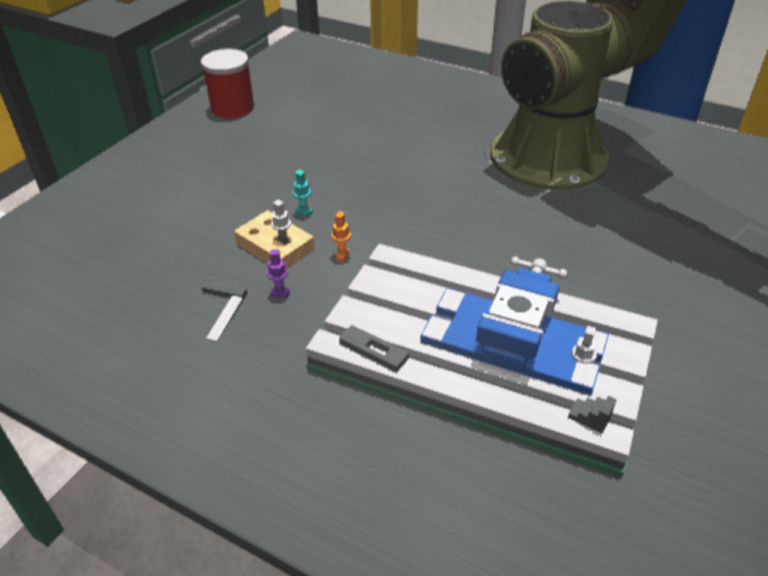

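View pics/top0.png

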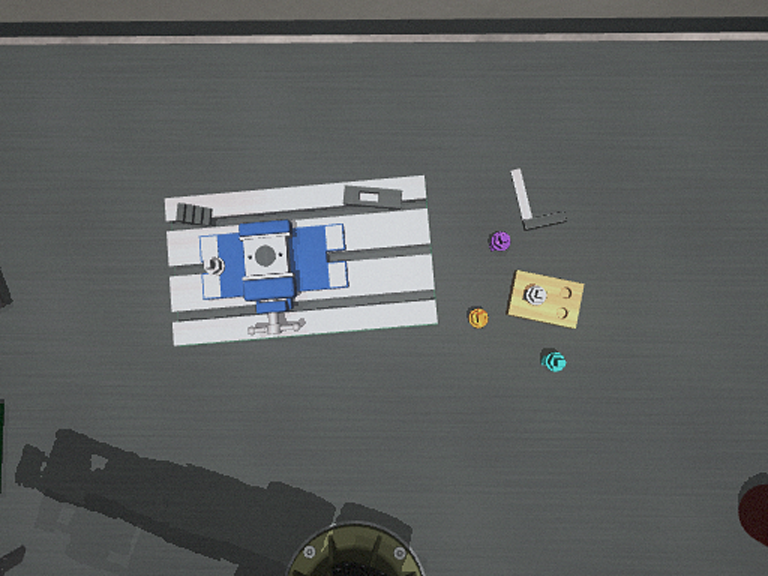

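Candidates (768-wide pictures): bright/dark bolt in the rack at scene (280,215) / top (536,295), and orange (341,235)/(478,317), purple (277,273)/(499,241), turquoise (302,192)/(554,361). Only the bright-nut one in the wooden rack fits. I'll confirm it in a crop.

```bash
cat > h.py <<'E'
import numpy as np,cv2
from cell import manip
I={n:manip.camera_info(n) for n in("scene","top")}
def load(n,k=0):
    z=np.load(f"{n}{k}.npz");return z['p'],z['d']
def ray(n,uv):
    K=I[n]['intrinsics'];T=I[n]['camera_from_world'];uv=np.atleast_2d(uv)
    c=np.c_[(uv[:,0]-K[0,2])/K[0,0],-(uv[:,1]-K[1,2])/K[1,1],-np.ones(len(uv))]
    return -T[:3,:3].T@T[:3,3], c@T[:3,:3]
def onz(n,uv,z):
    o,d=ray(n,uv);return o+d*((z-o[2])/d[:,2])[:,None]
def cloud(n,d):
    v,u=np.indices(d.shape);o,r=ray(n,np.c_[u.ravel(),v.ravel()])
    return (o+r*d.ravel()[:,None]).reshape(*d.shape,3)
def proj(n,P):
    K=I[n]['intrinsics'];T=I[n]['camera_from_world'];P=np.atleast_2d(P)
    c=P@T[:3,:3].T+T[:3,3];return np.c_[K[0,0]*c[:,0]/-c[:,2]+K[0,2],K[1,1]*-c[:,1]/-c[:,2]+K[1,2]]
E
python3 - <<'E'
from h import *
p,d=load("top"); s,ds=load("scene")
def crop(p,x,y,w,h,k):return cv2.resize(p[y:y+h,x:x+w,::-1],None,fx=k,fy=k,interpolation=cv2.INTER_CUBIC)
cv2.imwrite("pics/c1.png",np.hstack([crop(p,330,170,64,60,6),crop(s,150,110,64,60,6)]))
cv2.imwrite("pics/c2.png",crop(p,105,110,190,125,4))
cv2.imwrite("pics/c3.png",crop(s,195,155,250,165,3))
C=cloud("top",d)
print(C[100:235:5,:,2].shape)
# heights: sample
for (u,v) in [(250,170),(225,163),(357,196),(350,190),(380,210),(320,250)]: print(u,v,C[v,u].round(1))
E
```

```text
(27, 512)
250 170 [596.8 -34.7  23.2]
225 163 [610.7  28.3  64.5]
357 196 [ 524.7 -303.1   98.7]
350 190 [ 543.7 -299.2   27.4]
380 210 [ 491.2 -377.2   27.2]
320 250 [ 383.9 -222.6   -0.4]
```

View pics/c1.png

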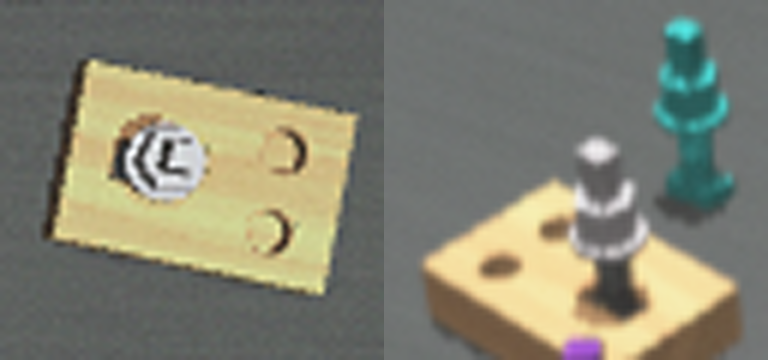

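View pics/c2.png

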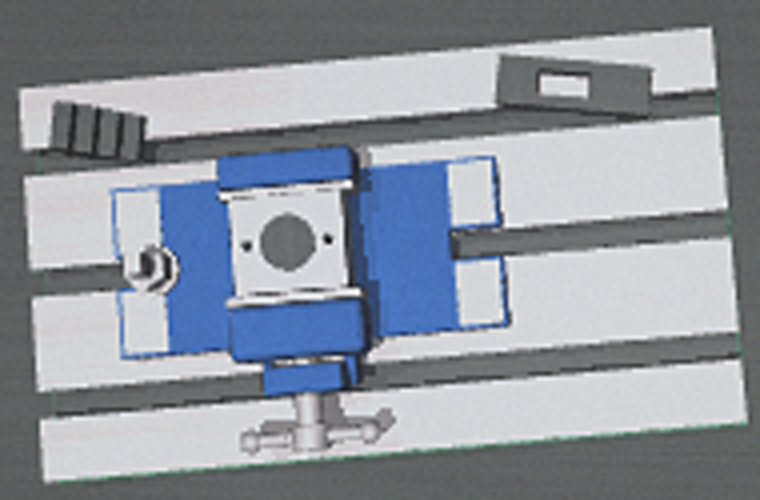

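View pics/c3.png

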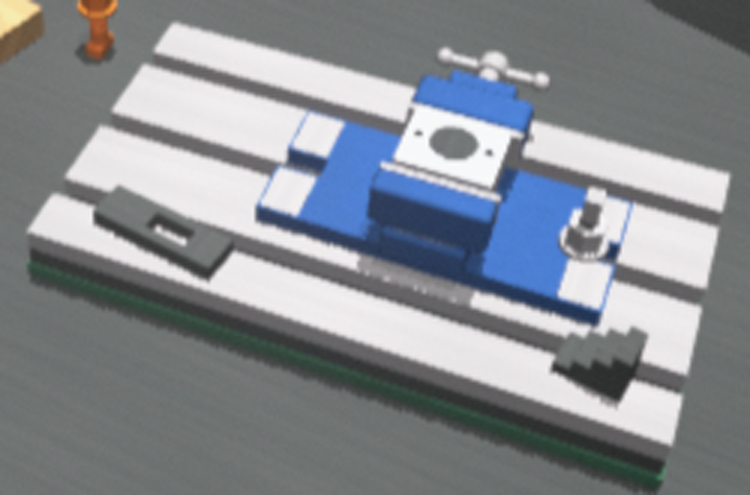

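The crop confirms it: bright nut, dark stud, standing in the wooden rack. Now I'll measure the bed, slot, seat, rack and bolt.

```bash
cat > m1.py <<'E'
from h import *
from scipy.ndimage import gaussian_filter1d
import sys
p,d=load("top"); g=cv2.cvtColor(p,cv2.COLOR_RGB2GRAY).astype(float)
def edges_cols(cols,v0,v1,th=None):
    pts=[]
    for u in cols:
        c=g[v0:v1,u]; t=150
        s=np.where((c[:-1]-t)*(c[1:]-t)<0)[0]
        pts.append([(u,v0+i+(t-c[i])/(c[i+1]-c[i])) for i in s])
    return pts
# free part of middle slot: columns 232..282 , find bands on z=50
for cols,name in((range(234,284,6),'right'),(range(114,130,4),'left')):
    for e in edges_cols(cols,112,235):
        w=onz("top",e,50) if e else []
        print(name,[(round(a[0],1),round(a[1],1)) for a in w])
E
python3 m1.py
```

```text
right [(np.float64(724.9), np.float64(6.9)), (np.float64(717.0), np.float64(6.9)), (np.float64(665.4), np.float64(6.5)), (np.float64(603.2), np.float64(6.1)), (np.float64(585.1), np.float64(6.0)), (np.float64(523.7), np.float64(5.6)), (np.float64(504.9), np.float64(5.4)), (np.float64(463.1), np.float64(5.1))]
right [(np.float64(716.0), np.float64(-8.9)), (np.float64(703.9), np.float64(-9.0)), (np.float64(690.8), np.float64(-9.1)), (np.float64(667.2), np.float64(-9.2)), (np.float64(604.7), np.float64(-9.6)), (np.float64(587.3), np.float64(-9.7)), (np.float64(524.7), np.float64(-10.1)), (np.float64(506.6), np.float64(-10.2)), (np.float64(464.7), np.float64(-10.4))]
right [(np.float64(727.5), np.float64(-24.7)), (np.float64(714.2), np.float64(-24.7)), (np.float64(703.1), np.float64(-24.8)), (np.float64(689.9), np.float64(-24.9)), (np.float64(668.8), np.float64(-25.0)), (np.float64(605.8), np.float64(-25.3)), (np.float64(588.3), np.float64(-25.4)), (np.float64(526.5), np.float64(-25.7)), (np.float64(507.6), np.float64(-25.8)), (np.float64(465.8), np.float64(-26.0))]
right [(np.float64(71
[... 2440 characters left out ...]
308.5)), (np.float64(437.6), np.float64(307.5))]
left [(np.float64(698.6), np.float64(303.1)), (np.float64(686.3), np.float64(302.8)), (np.float64(639.7), np.float64(301.7)), (np.float64(577.1), np.float64(300.3)), (np.float64(559.0), np.float64(299.8)), (np.float64(497.4), np.float64(298.4)), (np.float64(479.0), np.float64(298.0)), (np.float64(437.9), np.float64(297.0))]
left [(np.float64(698.9), np.float64(292.5)), (np.float64(684.9), np.float64(292.1)), (np.float64(640.0), np.float64(291.1)), (np.float64(578.2), np.float64(289.7)), (np.float64(560.4), np.float64(289.3)), (np.float64(497.9), np.float64(287.9)), (np.float64(479.8), np.float64(287.5)), (np.float64(439.0), np.float64(286.5))]
```

```bash
python3 - <<'E'
from h import *
p,d=load("top"); s,ds=load("scene")
# vise plate profile at z=66, lines along slot
y_=lambda psi:np.array([-np.sin(psi),np.cos(psi)]); psi=0.0883
o=np.array([605.35,-119.2]); Y=y_(psi); X=np.array([Y[1],-Y[0]])
lab=p.astype(float)
for off in(-35,-25,25,35):
    t=np.arange(-20,420,1.0)
    P=np.c_[o+X*off+np.outer(t,Y),np.full(len(t),66.)]
    uv=proj("top",P).astype(np.float32)
    pr=np.stack([cv2.remap(p[...,k].astype(np.float32),uv[:,0],uv[:,1],cv2.INTER_LINEAR).ravel() for k in range(3)],1)
    bl=pr[:,2]-pr[:,0]
    idx=np.where(bl>40)[0]; print(off,'blue t from',t[idx[0]],'to',t[idx[-1]],[(int(t[i]),int(bl[i])) for i in range(80,150,2)])
# closed end on centreline
P=np.c_[o+np.outer(t,Y),np.full(len(t),66.)];uv=proj("top",P).astype(np.float32)
pr=cv2.remap(p,uv[:,0],uv[:,1],cv2.INTER_LINEAR)[:,0]
print([(int(t[i]),pr[i].tolist()) for i in range(110,165,3)])
# rack
hsv=cv2.cvtColor(p,cv2.COLOR_RGB2HSV)
m=((hsv[...,0]>12)&(hsv[...,0]<35)&(hsv[...,1]>60)&(hsv[...,2]>120)).astype(np.uint8)*255
m[:, :335]=0;m[:,395:]=0
c=max(cv2.findContours(m,cv2.RETR_EXTERNAL,cv2.CHAIN_APPROX_NONE)[0],key=cv2.contourArea)
r=cv2.minAreaRect(c);bx=cv2.boxPoints(r)
w=onz("top",bx,30);print('rack',w.round(1),w.mean(0),[np.linalg.norm(w[i]-w[i-1]).round(1) for i in range(4)])
e=w[1]-w[0];print(np.degrees(np.arctan2(e[1],e[0])))
C=cloud("top",d);print(np.round(C[184:206,346:368,2]).astype(int))
E
```

```text
-35 blue t from 136.0 to 385.0 [(60, 7), (62, 6), (64, 5), (66, 5), (68, 5), (70, 4), (72, 4), (74, 5), (76, 5), (78, 6), (80, 6), (82, 6), (84, 5), (86, 4), (88, 5), (90, 6), (92, 6), (94, 6), (96, 5), (98, 5), (100, 6), (102, 5), (104, 5), (106, 4), (108, 5), (110, 6), (112, 6), (114, 4), (116, 5), (118, 6), (120, 5), (122, 6), (124, 5), (126, 5), (128, 6)]
-25 blue t from 136.0 to 385.0 [(60, 5), (62, 5), (64, 7), (66, 6), (68, 5), (70, 4), (72, 4), (74, 5), (76, 5), (78, 5), (80, 6), (82, 6), (84, 5), (86, 5), (88, 5), (90, 6), (92, 6), (94, 6), (96, 6), (98, 6), (100, 6), (102, 7), (104, 7), (106, 6), (108, 6), (110, 6), (112, 6), (114, 7), (116, 7), (118, 6), (120, 6), (122, 7), (124, 6), (126, 7), (128, 6)]
25 blue t from 135.0 to 386.0 [(60, 6), (62, 6), (64, 5), (66, 5), (68, 7), (70, 6), (72, 6), (74, 6), (76, 6), (78, 6), (80, 5), (82, 5), (84, 6), (86, 5), (88, 6), (90, 6), (92, 5), (94, 5), (96, 5), (98, 6), (100, 7), (102, 5), (104, 5), (106, 5), (108, 6), (110, 6), (112, 6), (114, 5), (116, 5), (118, 5), (120, 6), (122, 6), (124, 6), (126, 5), (128, 5)]
35 blue t from 
[... 2870 characters left out ...]
 29   25]
 [  26   30   29   30   27   25   65   70   67   81   81   85   82   83
    85   88   86   28   28   31   32   28]
 [  29   29   31   30   28   29   26   64   63   72   77   75   72   73
    75   67   27   29   23   29   26   28]
 [  32   31   27   31   29   26   30   29   65   68   63   67   64   62
    62   26   31   23   25   29   26   27]
 [  26   27   27   26   27   31   30   28   28   26   31   63   28   28
    26   30   31   29   30   29   29   29]
 [  29   32   30   26   31   29   27   30   28   28   25   30   28   25
    30   27   26   29   30   24   29   26]
 [  33   29   31   30   30   28   26   30   28   30   32   30   31   32
    28   28   25   30   29   27   30   31]]
```

```bash
python3 - <<'E'
from h import *
p,d=load("top"); s,ds=load("scene")
def crop(p,x,y,w,h,k):return cv2.resize(p[y:y+h,x:x+w,::-1],None,fx=k,fy=k,interpolation=cv2.INTER_CUBIC)
a=crop(p,342,182,30,30,19);b=crop(s,172,130,30,42,14)
cv2.imwrite("pics/d1.png",a);cv2.imwrite("pics/d2.png",b)
E
```

```text
(no output)
```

View pics/d1.png

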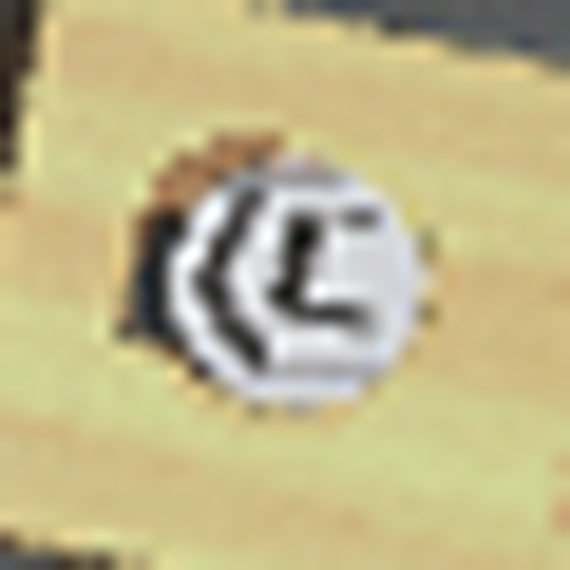

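View pics/d2.png

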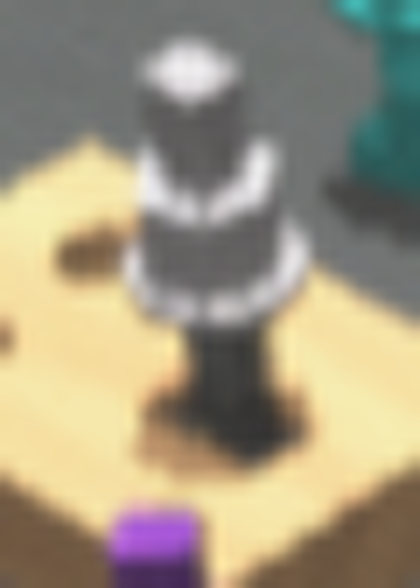

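```bash
python3 - <<'E'
from h import *
p,d=load("top"); s,ds=load("scene")
C=cloud("top",d); sub=C[188:202,350:368]; m=(sub[...,2]>102)&(sub[...,2]<120)
vv,uu=np.where(m); top=np.array([uu.mean()+350,vv.mean()+188]);print(top, onz("top",top,110))
hsv=cv2.cvtColor(s,cv2.COLOR_RGB2HSV); y0,y1,x0,x1=131,139,180,192
b=(s[y0:y1,x0:x1].min(2)>150); vv,uu=np.where(b); st=np.array([uu.mean()+x0,vv.mean()+y0]); print(st, onz("scene",st,110))
o1,r1=ray("top",top);o2,r2=ray("scene",st)
A=np.c_[r1[0],-r2[0]];t=np.linalg.lstsq(A,o2-o1,rcond=None)[0];print(o1+r1[0]*t[0],o2+r2[0]*t[1])
# collar / whole nut disc: bright in top
c=onz("top",top,110)[0]
for n,im in(("top",p),("scene",s)):
  for k,yaw in enumerate((-12.1,77.9)):
    a=np.radians(yaw);X=np.array([np.cos(a),np.sin(a),0]);Y=np.array([-X[1],X[0],0])
    base=np.array([c[0],c[1],0]);big=cv2.resize(im,None,fx=12,fy=12,interpolation=cv2.INTER_CUBIC)[...,::-1].copy()
    for z,w,l,col in((25.5,16,28.5,(0,0,255)),(110,12,14,(0,255,0))):
      P=[base+[0,0,z]+X*i*w/2+Y*j*l/2 for i,j in((1,1),(1,-1),(-1,-1),(-1,1))]
      q=(proj(n,P)*12+6).astype(int);cv2.polylines(big,[q],True,col,1)
    for z,r in((66,17),):
      P=[base+[r*np.cos(u),r*np.sin(u),z] for u in np.linspace(0,6.28,40)]
      cv2.polylines(big,[(proj(n,P)*12+6).astype(int)],True,(255,0,0),1)
    cc=(proj(n,base+[0,0,60])[0]*12).astype(int)
    cr=big[cc[1]-280:cc[1]+280,cc[0]-190:cc[0]+190]
    globals()[f"{n}{k}"]=cr
  cv2.imwrite(f"pics/ov_{n}.png",np.hstack([globals()[n+"0"],globals()[n+"1"]]))
E
```

```text
[360.34375 195.78125] [[ 524.76583684 -308.92864412  110.        ]]
[185.0952381  134.57142857] [[ 528.11044747 -308.84358024  110.        ]]
[ 524.87877098 -309.45700228  107.46783017] [ 525.71199637 -310.82523362  107.79048459]
```

View pics/ov_scene.png

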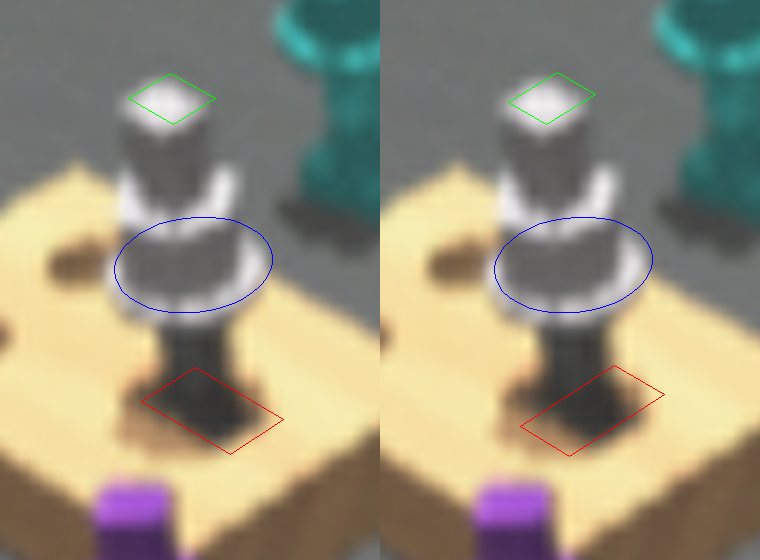

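View pics/ov_top.png

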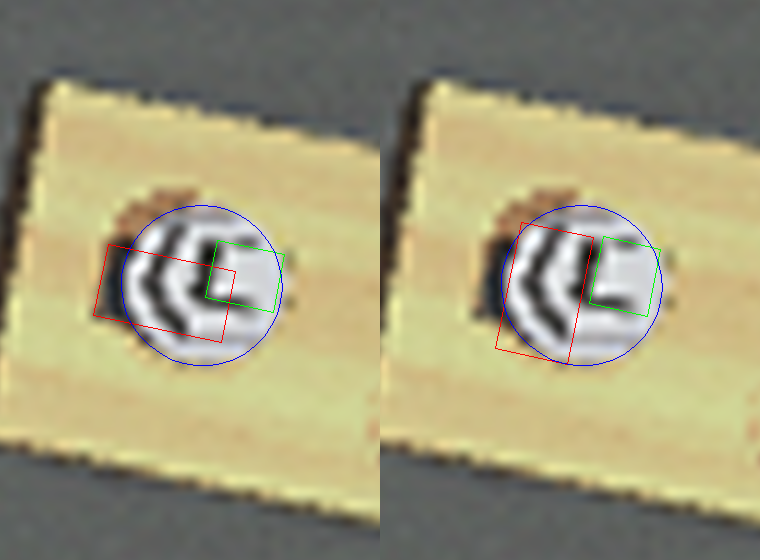

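```bash
cat >> h.py <<'E'
def toolshift(tgt):
    """remaining shift to world target (mm) in tool axes, from measured pose"""
    s=manip.read_state();e=s['eef_rot']
    from scipy.spatial.transform import Rotation as Ro
    R=Ro.from_euler('xyz',e).as_matrix();dlt=np.array(tgt)-s['eef_pos']
    return R.T@dlt, np.degrees(e)
E
python3 - <<'E'
import numpy as np
a=np.radians(163.91-86);x=np.array([np.cos(a),np.sin(a)]);y=np.array([np.sin(a),-np.cos(a)])
dl=np.array([525.3,-309.3])-[152.34,528.2];print(dl@x,dl@y)
E
```

```text
-740.8083981318214 540.1002951835566
```

{"fn": "play_rows", "kwargs": {"commands": [{"wz": 10.7, "grip": 0.45}, {"wz": 10.7}, {"wz": 10.7}, {"wz": 10.7}, {"wz": 10.7}, {"wz": 10.7}, {"wz": 10.7}, {"wz": 10.7}, {"wz": 0.4}], "squeeze": 30}}

```text
$.commands[0]: bad value
```

{"fn": "play_rows", "kwargs": {"commands": [{"x": 0, "y": 0, "z": 0, "wx": 0, "wy": 0, "wz": 10.7, "grip": 0.45}, {"x": 0, "y": 0, "z": 0, "wx": 0, "wy": 0, "wz": 10.7, "grip": 0.45}, {"x": 0, "y": 0, "z": 0, "wx": 0, "wy": 0, "wz": 10.7, "grip": 0.45}, {"x": 0, "y": 0, "z": 0, "wx": 0, "wy": 0, "wz": 10.7, "grip": 0.45}, {"x": 0, "y": 0, "z": 0, "wx": 0, "wy": 0, "wz": 10.7, "grip": 0.45}, {"x": 0, "y": 0, "z": 0, "wx": 0, "wy": 0, "wz": 10.7, "grip": 0.45}, {"x": 0, "y": 0, "z": 0, "wx": 0, "wy": 0, "wz": 10.7, "grip": 0.45}, {"x": 0, "y": 0, "z": 0, "wx": 0, "wy": 0, "wz": 10.7, "grip": 0.45}, {"x": 0, "y": 0, "z": 0, "wx": 0, "wy": 0, "wz": 0.4, "grip": 0.45}], "squeeze": 30}}

```text
clock: 1.23
eef_pos: [152.4, 528.3, 205.2]
eef_rot: [-3.142, 0.001, 1.361]
wrist_force: [-0.6, -0.9, 0.3]
finger_gap: 42.2
```

{"fn": "play_rows", "kwargs": {"commands": [{"x": -0.0436, "y": 0.0318, "z": 0, "wx": 0, "wy": 0, "wz": 0, "grip": 0.45}, {"x": -0.0436, "y": 0.0318, "z": 0, "wx": 0, "wy": 0, "wz": 0, "grip": 0.45}, {"x": -0.0436, "y": 0.0318, "z": 0, "wx": 0, "wy": 0, "wz": 0, "grip": 0.45}, {"x": -0.0436, "y": 0.0318, "z": 0, "wx": 0, "wy": 0, "wz": 0, "grip": 0.45}, {"x": -0.0436, "y": 0.0318, "z": 0, "wx": 0, "wy": 0, "wz": 0, "grip": 0.45}, {"x": -0.0436, "y": 0.0318, "z": 0, "wx": 0, "wy": 0, "wz": 0, "grip": 0.45}, {"x": -0.0436, "y": 0.0318, "z": 0, "wx": 0, "wy": 0, "wz": 0, "grip": 0.45}, {"x": -0.0436, "y": 0.0318, "z": 0, "wx": 0, "wy": 0, "wz": 0, "grip": 0.45}, {"x": -0.0436, "y": 0.0318, "z": 0, "wx": 0, "wy": 0, "wz": 0, "grip": 0.45}, {"x": -0.0436, "y": 0.0318, "z": 0, "wx": 0, "wy": 0, "wz": 0, "grip": 0.45}, {"x": -0.0436, "y": 0.0318, "z": 0, "wx": 0, "wy": 0, "wz": 0, "grip": 0.45}, {"x": -0.0436, "y": 0.0318, "z": 0, "wx": 0, "wy": 0, "wz": 0, "grip": 0.45}, {"x": -0.0436, "y": 0.0318, "z": 0, "wx": 0, "wy": 0, "wz": 0, "grip": 0.45}, {"x": -0.0436, "y": 0.0318, "z": 0, "wx": 0, "wy": 0, "wz": 0, "grip": 0.45}, {"x": -0.0436, "y": 0.0318, "z": 0, "wx": 0, "wy": 0, "wz": 0, "grip": 0.45}, {"x": -0.0436, "y": 0.0318, "z": 0, "wx": 0, "wy": 0, "wz": 0, "grip": 0.45}, {"x": -0.0436, "y": 0.0318, "z": 0, "wx": 0, "wy": 0, "wz": 0, "grip": 0.45}, {"x": 0, "y": 0, "z": 0, "wx": 0, "wy": 0, "wz": 0, "grip": 0.45}]}}

```text
clock: 3.48
eef_pos: [525.8, -312.0, 203.7]
eef_rot: [-3.14, -0.001, 1.362]
wrist_force: [-0.8, 0.7, -0.9]
finger_gap: 42.4
```

```bash
python3 - <<'E'
from h import *
print(toolshift([525.3,-309.3,89]),manip.read_state()['joints'])
E
```

```text
(array([  2.42538337,  -0.84178917, 114.7108711 ]), array([-1.79886625e+02, -3.51580576e-02,  7.80302880e+01])) [-5.95282960e-01  4.40534707e-01  1.33390593e+00 -1.80932937e-04
  1.36921614e+00 -3.86336274e-01]
```

{"fn": "play_rows", "kwargs": {"commands": [{"x": 0.0024, "y": -0.0008, "z": 0.03, "wx": 0, "wy": 0, "wz": 0, "grip": 0.45}, {"x": 0, "y": 0, "z": 0.03, "wx": 0, "wy": 0, "wz": 0, "grip": 0.45}, {"x": 0, "y": 0, "z": 0.024, "wx": 0, "wy": 0, "wz": 0, "grip": 0.45}, {"x": 0, "y": 0, "z": 0, "wx": 0, "wy": 0, "wz": 0, "grip": 0.45}]}}

```text
clock: 3.98
eef_pos: [524.7, -305.9, 120.1]
eef_rot: [-3.139, -0.001, 1.363]
wrist_force: [0.4, 0.4, -0.7]
finger_gap: 42.4
```

```bash
cat > snap.py <<'E'
import sys
from h import *
k=sys.argv[1];x,y,z=map(float,sys.argv[2:5]);H=int(sys.argv[5]) if len(sys.argv)>5 else 22
ims=[]
for n in sys.argv[6:] or ("scene","top"):
    p,d=manip.camera(n);np.savez(f"{n}{k}.npz",p=p,d=d)
    c=proj(n,[x,y,z])[0].astype(int);cr=p[max(0,c[1]-H):c[1]+H,max(0,c[0]-H):c[0]+H,::-1]
    ims.append(cv2.resize(cr,(390,390),interpolation=cv2.INTER_CUBIC));print(n,'origin',c-H,'scale',195/H)
cv2.imwrite(f"pics/s{k}.png",np.hstack(ims));print(manip.read_state()['eef_pos'])
E
python3 snap.py 1 525 -309 100 26
```

```text
scene origin [160 111] scale 7.5
top origin [333 169] scale 7.5
[ 525.7875138  -306.76923531  122.53008949]
```

View pics/s1.png

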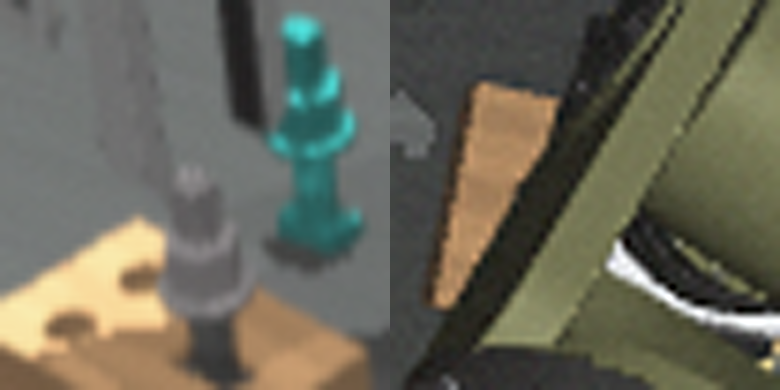

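{"fn": "play_rows", "kwargs": {"commands": [{"x": 0, "y": 0, "z": 0, "wx": 0, "wy": 0, "wz": 0, "grip": 0.45}, {"x": 0, "y": 0, "z": 0, "wx": 0, "wy": 0, "wz": 0, "grip": 0.45}]}}

```text
clock: 4.32
eef_pos: [525.8, -307.1, 122.3]
eef_rot: [3.14, 0.0, 1.36]
wrist_force: [-0.0, 0.4, 1.1]
finger_gap: 42.7
```

```bash
python3 - <<'E'
from h import *
a=np.radians(np.degrees(2.86075579)-86);X=np.array([np.cos(a),np.sin(a)]);Y=np.array([np.sin(a),-np.cos(a)])
print(np.array([152.416,528.449])+X*(-741.2+2.4)+Y*(540.6-.8), 205.446-84)
s=manip.read_state();print(s['eef_pos'],s['joints'].round(4))
s=manip.read_state();print(s['eef_pos'])
E
```

```text
[ 525.49183573 -307.02924675] 121.446
[ 525.77741052 -307.0900746   122.32084102] [-0.5888  0.5041  1.436   0.      1.2002 -0.3783]
[ 525.77741052 -307.0900746   122.32084102]
```

{"fn": "play_rows", "kwargs": {"commands": [{"x": -0.0023, "y": 0.0003, "z": 0.008, "wx": 0, "wy": 0, "wz": 0, "grip": 0.45}, {"x": 0, "y": 0, "z": 0.008, "wx": 0, "wy": 0, "wz": 0, "grip": 0.45}, {"x": 0, "y": 0, "z": 0.008, "wx": 0, "wy": 0, "wz": 0, "grip": 0.45}, {"x": 0, "y": 0, "z": 0.0085, "wx": 0, "wy": 0, "wz": 0, "grip": 0.45}, {"x": 0, "y": 0, "z": 0, "wx": 0, "wy": 0, "wz": 0, "grip": 0.45}, {"x": 0, "y": 0, "z": 0, "wx": 0, "wy": 0, "wz": 0, "grip": 0.45}]}}

```text
clock: 5.08
eef_pos: [525.5, -309.4, 89.2]
eef_rot: [3.141, 0.0, 1.36]
wrist_force: [-0.1, 0.0, 0.2]
finger_gap: 42.4
```

```bash
python3 snap.py 2 525 -309 100 26 scene
```

```text
scene origin [160 111] scale 7.5
[ 525.49991167 -309.39762056   89.26463087]
```

View pics/s2.png

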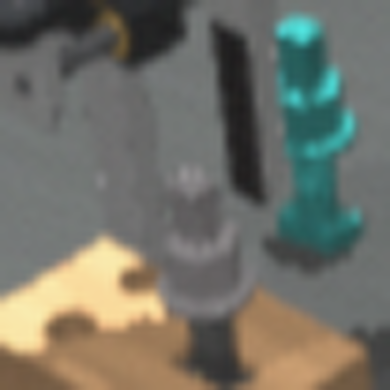

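{"fn": "play_rows", "kwargs": {"commands": [{"x": 0, "y": 0, "z": 0, "wx": 0, "wy": 0, "wz": 0, "grip": 0.0}, {"x": 0, "y": 0, "z": 0, "wx": 0, "wy": 0, "wz": 0, "grip": 0.0}, {"x": 0, "y": 0, "z": 0, "wx": 0, "wy": 0, "wz": 0, "grip": 0.0}, {"x": 0, "y": 0, "z": 0, "wx": 0, "wy": 0, "wz": 0, "grip": 0.0}, {"x": 0, "y": 0, "z": 0, "wx": 0, "wy": 0, "wz": 0, "grip": 0.0}], "squeeze": 30}}

```text
clock: 5.75
eef_pos: [525.4, -309.4, 89.0]
eef_rot: [3.141, 0.0, 1.36]
wrist_force: [0.9, -0.4, 0.2]
finger_gap: 12.0
```

```bash
python3 - <<'E'
from h import *
s=manip.read_state();print(s)
E
```

```text
{'clock': 5.75, 'joints': array([-5.92194684e-01,  5.43519494e-01,  1.45961891e+00,  5.15053219e-05,
        1.13816622e+00, -3.81249428e-01]), 'qd': array([-1.37842270e-03,  4.94056638e-04, -8.54018056e-04,  1.08470068e-04,
       -1.76097261e-04, -8.97045325e-05]), 'effort': array([-2.23102192e-01, -6.36847830e+01, -3.20071542e+01, -5.37229562e-02,
        3.30783371e-01,  6.65064988e-03]), 'eef_pos': array([ 525.43651786, -309.35494128,   88.99668684]), 'eef_rot': array([3.14130791e+00, 6.37612312e-05, 1.35982947e+00]), 'wrist_force': array([ 0.934926  , -0.36972544,  0.19108744]), 'moment': array([-0.12656235, -0.19262662, -0.01154582]), 'finger_gap': 11.996070420540596}
```

{"fn": "play_rows", "kwargs": {"commands": [{"x": 0, "y": 0, "z": -0.004, "wx": 0, "wy": 0, "wz": 0, "grip": 0.0}, {"x": 0, "y": 0, "z": -0.01, "wx": 0, "wy": 0, "wz": 0, "grip": 0.0}, {"x": 0, "y": 0, "z": -0.015, "wx": 0, "wy": 0, "wz": 0, "grip": 0.0}, {"x": 0, "y": 0, "z": -0.02, "wx": 0, "wy": 0, "wz": 0, "grip": 0.0}, {"x": 0, "y": 0, "z": -0.025, "wx": 0, "wy": 0, "wz": -5, "grip": 0.0}, {"x": 0, "y": 0, "z": -0.02, "wx": 0, "wy": 0, "wz": -6, "grip": 0.0}, {"x": 0, "y": 0, "z": -0.011, "wx": 0, "wy": 0, "wz": -6.2, "grip": 0.0}, {"x": 0, "y": 0, "z": 0, "wx": 0, "wy": 0, "wz": 0, "grip": 0.0}, {"x": 0, "y": 0, "z": 0, "wx": 0, "wy": 0, "wz": 0, "grip": 0.0}]}}

```text
clock: 6.88
eef_pos: [525.1, -309.2, 193.7]
eef_rot: [-3.141, -0.0, 1.658]
wrist_force: [-0.4, 0.4, -3.0]
finger_gap: 11.6
```

```bash
python3 - <<'E'
from h import *
print(manip.read_state()['eef_pos'],manip.read_state()['wrist_force'],toolshift([597.85,-34.5,194]))
E
```

```text
[ 525.09582226 -309.19491395  193.74497614] [-0.4444011   0.36047296 -3.00144836] (array([ 2.67352034e+02,  9.62983721e+01, -2.11642692e-01]), array([-1.79969363e+02, -2.03323191e-02,  9.49742608e+01]))
```

{"fn": "play_rows", "kwargs": {"commands": [{"x": 0.017, "y": 0.006, "z": 0, "wx": 0, "wy": 0, "wz": 0, "grip": 0.0}, {"x": 0.0334, "y": 0.012, "z": 0, "wx": 0, "wy": 0, "wz": 0, "grip": 0.0}, {"x": 0.0334, "y": 0.012, "z": 0, "wx": 0, "wy": 0, "wz": 0, "grip": 0.0}, {"x": 0.0334, "y": 0.012, "z": 0, "wx": 0, "wy": 0, "wz": 0, "grip": 0.0}, {"x": 0.0334, "y": 0.012, "z": 0, "wx": 0, "wy": 0, "wz": 0, "grip": 0.0}, {"x": 0.0334, "y": 0.012, "z": 0, "wx": 0, "wy": 0, "wz": 0, "grip": 0.0}, {"x": 0.0334, "y": 0.012, "z": 0, "wx": 0, "wy": 0, "wz": 0, "grip": 0.0}, {"x": 0.0334, "y": 0.012, "z": 0, "wx": 0, "wy": 0, "wz": 0, "grip": 0.0}, {"x": 0.0164, "y": 0.0061, "z": 0, "wx": 0, "wy": 0, "wz": 0, "grip": 0.0}, {"x": 0, "y": 0, "z": 0.03, "wx": 0, "wy": 0, "wz": 0, "grip": 0.0}, {"x": 0, "y": 0, "z": 0.01, "wx": 0, "wy": 0, "wz": 0, "grip": 0.0}, {"x": 0, "y": 0, "z": 0, "wx": 0, "wy": 0, "wz": 0, "grip": 0.0}, {"x": 0, "y": 0, "z": 0, "wx": 0, "wy": 0, "wz": 0, "grip": 0.0}, {"x": 0, "y": 0, "z": 0, "wx": 0, "wy": 0, "wz": 0, "grip": 0.0}]}}

```text
clock: 8.62
eef_pos: [597.6, -34.9, 154.8]
eef_rot: [3.14, 0.0, 1.66]
wrist_force: [0.1, -0.6, -2.4]
finger_gap: 11.8
```

```bash
python3 snap.py 3 598 -34 110 48
```

```text
scene origin [220 137] scale 4.0625
top origin [200 117] scale 4.0625
[597.39601644 -34.74877314 154.49378511]
```

View pics/s3.png

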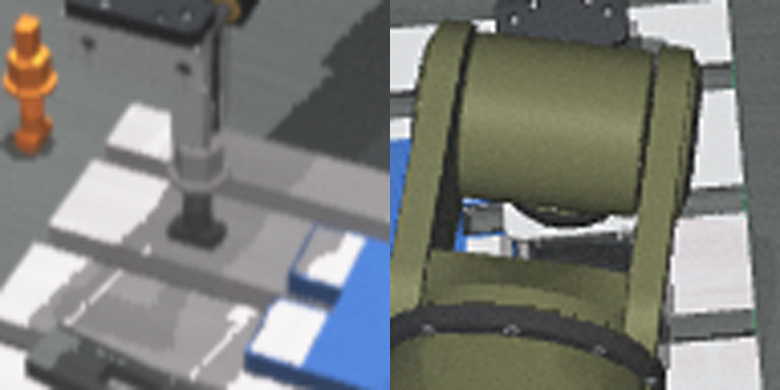

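```bash
cat > ov.py <<'E'
import sys
from h import *
k=sys.argv[1];tx,ty,tz=map(float,sys.argv[2:5]);psi=np.radians(float(sys.argv[5]))
p,_=load("scene",k);S=10
X=np.array([np.cos(psi),np.sin(psi),0]);Y=np.array([-X[1],X[0],0]);b=np.array([tx,ty,tz-73])
big=cv2.resize(p,None,fx=S,fy=S,interpolation=cv2.INTER_CUBIC)[...,::-1].copy()
def poly(P,c,cl=True):cv2.polylines(big,[((proj("scene",P)+.5)*S).astype(int)],cl,c,1)
for z in(0,9.5):poly([b+[0,0,z]+X*i*8+Y*j*14.25 for i,j in((1,1),(1,-1),(-1,-1),(-1,1))],(0,0,255))
zc=45.5+5
poly([b+[17*np.cos(u),17*np.sin(u),zc] for u in np.linspace(0,6.28,60)],(255,0,0))
o=np.array([605.35,-119.2,50]);Yb=np.array([-.0882,.9961,0]);Xb=np.array([.9961,.0882,0])
for f in(-9,9):poly([o+Xb*f-Yb*100,o+Xb*f+Yb*135],(0,255,0),False)
c=(proj("scene",b+[0,0,-5])[0]*S).astype(int)
cv2.imwrite(f"pics/ov{k}.png",big[c[1]-330:c[1]+250,c[0]-390:c[0]+390])
E
python3 ov.py 3 597.6 -34.8 154.8 5.06
python3 - <<'E'
from h import *
# slot edges in undisturbed scene picture on z=50 along lines across slot
p,_=load("scene",0);g=cv2.cvtColor(p,cv2.COLOR_RGB2GRAY).astype(np.float32)
o=np.array([605.35,-119.2,50]);Yb=np.array([-.0882,.9961,0]);Xb=np.array([.9961,.0882,0])
t=np.arange(-25,25,.25)
for a in range(10,120,12):
    uv=proj("scene",o+Yb*a+np.outer(t,Xb)).astype(np.float32)
    pr=cv2.remap(g,uv[:,0],uv[:,1],cv2.INTER_CUBIC).ravel()
    i=np.where((pr[:-1]-150)*(pr[1:]-150)<0)[0];print(a,t[i],pr.max(),pr.min())
E
```

```text
10 [-5.25 10.  ] 234.99355 98.709984
22 [-5.   10.25] 234.7179 101.07296
34 [-5.25 10.25] 235.92995 100.67314
46 [-5. 10.] 237.86104 101.947296
58 [-5.5   9.75] 237.21593 102.03092
70 [-4.75  9.75] 238.97981 101.49896
82 [-5.5  9.5] 237.55136 103.75861
94 [-4.75  9.75] 238.943 102.328964
106 [-5.    9.25] 237.24832 104.43913
118 [-4.75  9.75] 236.50684 102.18868
```

View pics/ov3.png

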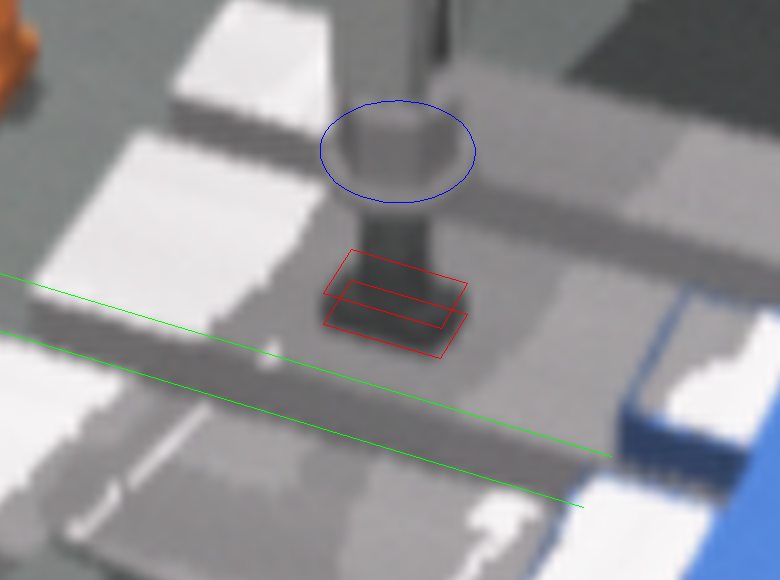

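{"fn": "play_rows", "kwargs": {"commands": [{"x": 0, "y": 0.0007, "z": 0.014, "wx": 0, "wy": 0, "wz": 0, "grip": 0.0}, {"x": 0, "y": 0, "z": 0.012, "wx": 0, "wy": 0, "wz": 0, "grip": 0.0}, {"x": 0, "y": 0, "z": 0, "wx": 0, "wy": 0, "wz": 0, "grip": 0.0}, {"x": 0, "y": 0, "z": 0, "wx": 0, "wy": 0, "wz": 0, "grip": 0.0}, {"x": 0, "y": 0, "z": 0, "wx": 0, "wy": 0, "wz": 0, "grip": 0.0}]}}

```text
clock: 9.35
eef_pos: [598.1, -34.6, 128.4]
eef_rot: [3.141, 0.0, 1.66]
wrist_force: [0.4, 0.3, -2.7]
finger_gap: 12.1
```

```bash
python3 snap.py 4 598 -34 90 40 scene; python3 - <<'E'
from h import *
s=manip.read_state();print(s['eef_rot'],s['wrist_force'],s['moment'])
E
python3 ov.py 4 598.1 -34.8 128.5 5.06
```

```text
scene origin [228 152] scale 4.875
[598.11339917 -34.56681773 128.33580468]
[3.14096435e+00 1.70033148e-04 1.66009015e+00] [-0.215831    0.56439391 -2.82038055] [-0.01060306  0.03742059  0.05172114]
```

View pics/ov4.png

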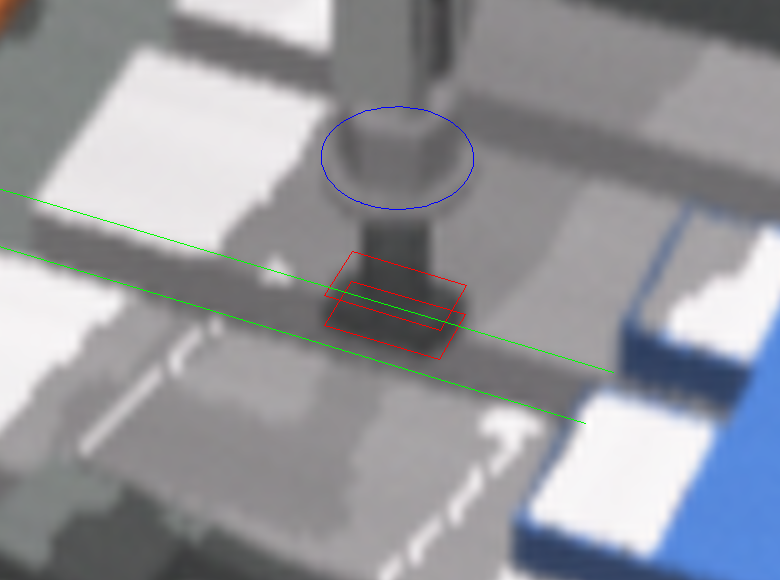

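{"fn": "play_rows", "kwargs": {"commands": [{"x": 0, "y": 0, "z": 0.002, "wx": 0, "wy": 0, "wz": 0, "grip": 0.0}, {"x": 0, "y": 0, "z": 0.002, "wx": 0, "wy": 0, "wz": 0, "grip": 0.0}, {"x": 0, "y": 0, "z": 0.002, "wx": 0, "wy": 0, "wz": 0, "grip": 0.0}, {"x": 0, "y": 0, "z": 0, "wx": 0, "wy": 0, "wz": 0, "grip": 0.0}, {"x": 0, "y": 0, "z": 0, "wx": 0, "wy": 0, "wz": 0, "grip": 0.0}]}}

```text
clock: 10.02
eef_pos: [598.0, -34.6, 122.0]
eef_rot: [3.142, 0.0, 1.66]
wrist_force: [-0.7, 0.6, -1.8]
finger_gap: 11.7
```

Underside about level with the bed top, no contact yet. Continuing gently.

{"fn": "play_rows", "kwargs": {"commands": [{"x": 0, "y": 0, "z": 0.0015, "wx": 0, "wy": 0, "wz": 0, "grip": 0.0}, {"x": 0, "y": 0, "z": 0.0015, "wx": 0, "wy": 0, "wz": 0, "grip": 0.0}, {"x": 0, "y": 0, "z": 0, "wx": 0, "wy": 0, "wz": 0, "grip": 0.0}]}}

```text
clock: 10.4
eef_pos: [597.9, -34.6, 118.8]
eef_rot: [-3.141, -0.0, 1.66]
wrist_force: [-0.2, 0.7, -2.3]
finger_gap: 11.7
```

```bash
python3 -c "
from h import *
s=manip.read_state();print(s['eef_pos'],s['wrist_force'],s['moment'])"
```

```text
[597.87957741 -34.57587111 118.76824632] [-0.15217744  0.6710885  -2.30227541] [-0.04077655  0.05975198  0.01165899]
```

{"fn": "play_rows", "kwargs": {"commands": [{"x": 0, "y": 0, "z": 0.002, "wx": 0, "wy": 0, "wz": 0, "grip": 0.0}, {"x": 0, "y": 0, "z": 0.002, "wx": 0, "wy": 0, "wz": 0, "grip": 0.0}, {"x": 0, "y": 0, "z": 0.002, "wx": 0, "wy": 0, "wz": 0, "grip": 0.0}, {"x": 0, "y": 0, "z": 0.002, "wx": 0, "wy": 0, "wz": 0, "grip": 0.0}]}}

```text
clock: 10.9
eef_pos: [597.9, -34.6, 110.8]
eef_rot: [-3.142, -0.0, 1.66]
wrist_force: [-1.2, -0.5, -2.8]
finger_gap: 11.9
```

```bash
python3 -c "
from h import *
s=manip.read_state();print(s['eef_pos'],s['wrist_force'],s['moment'])"
```

```text
[597.93878868 -34.56567972 110.76689429] [-1.18574014 -0.53607981 -2.79318772] [-0.06989529  0.08029234 -0.05704916]
```

{"fn": "play_rows", "kwargs": {"commands": [{"x": 0, "y": 0, "z": 0.002, "wx": 0, "wy": 0, "wz": 0, "grip": 0.0}, {"x": 0, "y": 0, "z": 0.002, "wx": 0, "wy": 0, "wz": 0, "grip": 0.0}, {"x": 0, "y": 0, "z": 0.002, "wx": 0, "wy": 0, "wz": 0, "grip": 0.0}, {"x": 0, "y": 0, "z": 0.002, "wx": 0, "wy": 0, "wz": 0, "grip": 0.0}, {"x": 0, "y": 0, "z": 0.002, "wx": 0, "wy": 0, "wz": 0, "grip": 0.0}, {"x": 0, "y": 0, "z": 0, "wx": 0, "wy": 0, "wz": 0, "grip": 0.0}, {"x": 0, "y": 0, "z": 0, "wx": 0, "wy": 0, "wz": 0, "grip": 0.0}]}}

```text
clock: 11.78
eef_pos: [598.0, -34.6, 101.0]
eef_rot: [3.142, 0.0, 1.66]
wrist_force: [0.1, 0.3, -2.3]
finger_gap: 11.8
```

```bash
python3 -c "
from h import *
s=manip.read_state();print(s['eef_pos'],s['wrist_force'],s['moment'])"
```

```text
[597.96105487 -34.58418005 100.99595385] [ 0.12581176  0.3235411  -2.30174991] [-0.12372753  0.08973151 -0.04006033]
```

{"fn": "play_rows", "kwargs": {"commands": [{"x": 0, "y": 0, "z": 0.002, "wx": 0, "wy": 0, "wz": 0, "grip": 0.0}, {"x": 0, "y": 0, "z": 0.002, "wx": 0, "wy": 0, "wz": 0, "grip": 0.0}, {"x": 0, "y": 0, "z": 0.002, "wx": 0, "wy": 0, "wz": 0, "grip": 0.0}, {"x": 0, "y": 0, "z": 0.0008, "wx": 0, "wy": 0, "wz": 0, "grip": 0.0}, {"x": 0, "y": 0, "z": 0, "wx": 0, "wy": 0, "wz": 0, "grip": 0.0}, {"x": 0, "y": 0, "z": 0, "wx": 0, "wy": 0, "wz": 0, "grip": 0.0}]}}

```text
clock: 12.52
eef_pos: [597.9, -34.6, 94.2]
eef_rot: [-3.142, -0.0, 1.66]
wrist_force: [0.3, -0.3, -3.1]
finger_gap: 12.4
```

{"fn": "play_rows", "kwargs": {"commands": [{"x": 0, "y": 0, "z": 0.0005, "wx": 0, "wy": 0, "wz": 0, "grip": 0.0}, {"x": 0, "y": 0, "z": 0, "wx": 0, "wy": 0, "wz": 0, "grip": 0.0}]}}

```text
clock: 12.78
eef_pos: [597.9, -34.6, 93.6]
eef_rot: [-3.142, 0.0, 1.66]
wrist_force: [0.6, 0.6, -2.4]
finger_gap: 11.6
```

{"fn": "play_rows", "kwargs": {"commands": [{"x": 0, "y": 0, "z": 0.0005, "wx": 0, "wy": 0, "wz": 0, "grip": 0.0}, {"x": 0, "y": 0, "z": 0, "wx": 0, "wy": 0, "wz": 0, "grip": 0.0}]}}

```text
clock: 13.02
eef_pos: [597.9, -34.6, 93.1]
eef_rot: [-3.142, -0.0, 1.66]
wrist_force: [-0.7, -0.5, -3.3]
finger_gap: 11.9
```

{"fn": "play_rows", "kwargs": {"commands": [{"x": 0, "y": 0, "z": 0.0005, "wx": 0, "wy": 0, "wz": 0, "grip": 0.0}, {"x": 0, "y": 0, "z": 0, "wx": 0, "wy": 0, "wz": 0, "grip": 0.0}]}}

```text
clock: 13.28
eef_pos: [598.0, -34.6, 92.9]
eef_rot: [3.141, 0.0, 1.66]
wrist_force: [-2.1, 0.3, 1.4]
finger_gap: 11.7
```

{"fn": "play_rows", "kwargs": {"commands": [{"x": 0, "y": 0, "z": 0.0005, "wx": 0, "wy": 0, "wz": 0, "grip": 0.0}, {"x": 0, "y": 0, "z": 0, "wx": 0, "wy": 0, "wz": 0, "grip": 0.0}]}}

```text
clock: 13.52
eef_pos: [598.3, -34.6, 92.9]
eef_rot: [3.141, 0.0, 1.66]
wrist_force: [-1.7, 1.0, 5.6]
finger_gap: 11.7
```

{"fn": "play_rows", "kwargs": {"commands": [{"x": 0, "y": 0, "z": -0.0024, "wx": 0, "wy": 0, "wz": 0, "grip": 0.0}, {"x": 0, "y": 0, "z": 0, "wx": 0, "wy": 0, "wz": 0, "grip": 0.0}, {"x": 0, "y": 0, "z": 0, "wx": 0, "wy": 0, "wz": 5, "grip": 0.0}, {"x": 0, "y": 0, "z": 0, "wx": 0, "wy": 0, "wz": 10, "grip": 0.0}, {"x": 0, "y": 0, "z": 0, "wx": 0, "wy": 0, "wz": 10, "grip": 0.0}, {"x": 0, "y": 0, "z": 0, "wx": 0, "wy": 0, "wz": 10, "grip": 0.0}, {"x": 0, "y": 0, "z": 0, "wx": 0, "wy": 0, "wz": 5, "grip": 0.0}, {"x": 0, "y": 0, "z": 0, "wx": 0, "wy": 0, "wz": 0, "grip": 0.0}]}}

```text
clock: 14.52
eef_pos: [598.1, -34.6, 94.4]
eef_rot: [3.141, -0.0, 0.963]
wrist_force: [1.8, 0.3, -3.3]
finger_gap: 11.7
```

```bash
python3 -c "
from h import *
s=manip.read_state();print(s['eef_pos'],s['wrist_force'],s['moment'])"
```

```text
[598.11703988 -34.64002484  94.43915039] [ 1.83158015  0.26842479 -3.29306504] [-0.18286468 -0.50693233 -0.01613935]
```

{"fn": "play_rows", "kwargs": {"commands": [{"x": 0.0002, "y": 0.0003, "z": 0, "wx": 0, "wy": 0, "wz": 0, "grip": 0.0}, {"x": 0, "y": 0, "z": 0, "wx": 0, "wy": 0, "wz": 0, "grip": 0.0}, {"x": 0, "y": 0, "z": 0, "wx": 0, "wy": 0, "wz": 5, "grip": 0.0}, {"x": 0, "y": 0, "z": 0, "wx": 0, "wy": 0, "wz": 10, "grip": 0.0}, {"x": 0, "y": 0, "z": 0, "wx": 0, "wy": 0, "wz": 5, "grip": 0.0}, {"x": 0, "y": 0, "z": 0, "wx": 0, "wy": 0, "wz": 0, "grip": 0.0}]}}

```text
clock: 15.28
eef_pos: [598.3, -34.6, 94.5]
eef_rot: [3.142, -0.0, 0.614]
wrist_force: [1.9, -0.0, -2.3]
finger_gap: 11.8
```

```bash
python3 -c "
from h import *
s=manip.read_state();print(s['eef_pos'],s['wrist_force'],s['moment'])"
```

```text
[598.34282266 -34.55355841  94.53741546] [ 1.90386697 -0.03849667 -2.25483743] [-0.06584197 -0.2897565   0.02752499]
```

{"fn": "play_rows", "kwargs": {"commands": [{"x": 0.0003, "y": 0.0002, "z": 0, "wx": 0, "wy": 0, "wz": 0, "grip": 0.0}, {"x": 0, "y": 0, "z": 0, "wx": 0, "wy": 0, "wz": 5, "grip": 0.0}, {"x": 0, "y": 0, "z": 0, "wx": 0, "wy": 0, "wz": 8, "grip": 0.0}, {"x": 0, "y": 0, "z": 0, "wx": 0, "wy": 0, "wz": 7, "grip": 0.0}, {"x": 0, "y": 0, "z": 0, "wx": 0, "wy": 0, "wz": 0, "grip": 0.0}, {"x": 0, "y": 0, "z": 0, "wx": 0, "wy": 0, "wz": 0, "grip": 0.0}]}}

```text
clock: 16.02
eef_pos: [598.7, -34.5, 94.5]
eef_rot: [-3.142, -0.0, 0.267]
wrist_force: [1.9, -0.3, -3.4]
finger_gap: 11.8
```

```bash
python3 -c "
from h import *
s=manip.read_state();print(s['eef_pos'],s['wrist_force'],s['moment'])"
```

```text
[598.66931544 -34.50946295  94.52987721] [ 1.8609785  -0.3418549  -3.44405293] [-0.05011192 -0.25155369 -0.00919058]
```

{"fn": "play_rows", "kwargs": {"commands": [{"x": 0.0002, "y": 0, "z": 0, "wx": 0, "wy": 0, "wz": 3, "grip": 0.0}, {"x": 0, "y": 0, "z": 0, "wx": 0, "wy": 0, "wz": 3, "grip": 0.0}, {"x": 0, "y": 0, "z": 0, "wx": 0, "wy": 0, "wz": 0, "grip": 0.0}, {"x": 0, "y": 0, "z": 0, "wx": 0, "wy": 0, "wz": 0, "grip": 0.0}]}}

```text
clock: 16.52
eef_pos: [598.8, -34.5, 94.5]
eef_rot: [-3.142, 0.0, 0.161]
wrist_force: [2.0, -0.4, -2.9]
finger_gap: 11.9
```

```bash
python3 -c "
from h import *
s=manip.read_state();print(s['eef_pos'],s['wrist_force'],s['moment'])"
```

```text
[598.82240229 -34.50344491  94.52047031] [ 1.96883237 -0.42848697 -2.9088406 ] [-0.05823019 -0.1872006   0.00432353]
```

{"fn": "play_rows", "kwargs": {"commands": [{"x": 0, "y": 0, "z": 0, "wx": 0, "wy": 0, "wz": 2, "grip": 0.0}, {"x": 0, "y": 0, "z": 0, "wx": 0, "wy": 0, "wz": 2, "grip": 0.0}, {"x": 0, "y": 0, "z": 0, "wx": 0, "wy": 0, "wz": 0, "grip": 0.0}, {"x": 0, "y": 0, "z": 0, "wx": 0, "wy": 0, "wz": 0, "grip": 0.0}]}}

```text
clock: 17.02
eef_pos: [598.8, -34.5, 94.5]
eef_rot: [-3.142, 0.0, 0.09]
wrist_force: [0.7, -0.3, -2.7]
finger_gap: 11.7
```

```bash
python3 -c "
from h import *
s=manip.read_state();print(s['eef_pos'],s['eef_rot'],s['wrist_force'],s['moment'])"
```

```text
[598.84824014 -34.47028404  94.53823095] [-3.14154710e+00  4.38943722e-05  8.95973170e-02] [ 0.69392632 -0.27286375 -2.70060994] [-0.06984758 -0.12810377  0.01174164]
```

{"fn": "play_rows", "kwargs": {"commands": [{"x": 0.0003, "y": -0.002, "z": 0, "wx": 0, "wy": 0, "wz": 0, "grip": 0.0}, {"x": 0, "y": -0.004, "z": 0, "wx": 0, "wy": 0, "wz": 0, "grip": 0.0}, {"x": 0, "y": -0.005, "z": 0, "wx": 0, "wy": 0, "wz": 0, "grip": 0.0}, {"x": 0, "y": -0.005, "z": 0, "wx": 0, "wy": 0, "wz": 0, "grip": 0.0}, {"x": 0, "y": -0.005, "z": 0, "wx": 0, "wy": 0, "wz": 0, "grip": 0.0}, {"x": 0, "y": -0.004, "z": 0, "wx": 0, "wy": 0, "wz": 0, "grip": 0.0}, {"x": 0, "y": 0, "z": 0, "wx": 0, "wy": 0, "wz": 0, "grip": 0.0}]}}

```text
clock: 17.9
eef_pos: [596.9, -9.3, 94.6]
eef_rot: [3.142, -0.0, 0.09]
wrist_force: [-0.1, 0.4, -3.0]
finger_gap: 11.7
```

```bash
python3 -c "
from h import *
s=manip.read_state();print(s['eef_pos'],s['eef_rot'],s['wrist_force'],s['moment'])"; python3 snap.py 5 597 0 80 40 scene
```

```text
[596.92194617  -9.28060336  94.57821949] [ 3.14159215e+00 -3.18252124e-05  8.95883424e-02] [-0.08886865  0.37410101 -3.04821884] [0.01139391 0.16308498 0.0160805 ]
scene origin [242 160] scale 4.875
[596.92678177  -9.49344348  94.54749634]
```

View pics/s5.png

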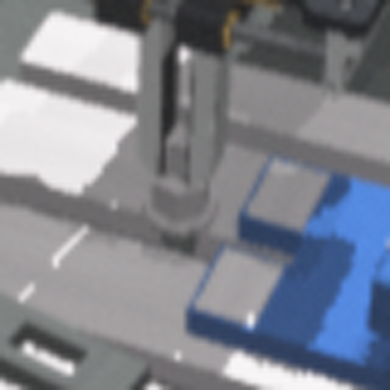

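{"fn": "play_rows", "kwargs": {"commands": [{"x": 0, "y": -0.004, "z": 0, "wx": 0, "wy": 0, "wz": 0, "grip": 0.0}, {"x": 0, "y": -0.004, "z": 0, "wx": 0, "wy": 0, "wz": 0, "grip": 0.0}, {"x": 0, "y": -0.003, "z": 0, "wx": 0, "wy": 0, "wz": 0, "grip": 0.0}, {"x": 0, "y": -0.003, "z": 0, "wx": 0, "wy": 0, "wz": 0, "grip": 0.0}]}}

```text
clock: 18.45
eef_pos: [595.7, 4.6, 94.5]
eef_rot: [3.142, -0.0, 0.089]
wrist_force: [-0.7, 0.6, -2.7]
finger_gap: 11.8
```

{"fn": "play_rows", "kwargs": {"commands": [{"x": 0, "y": -0.004, "z": 0, "wx": 0, "wy": 0, "wz": 0, "grip": 0.0}, {"x": 0, "y": -0.004, "z": 0, "wx": 0, "wy": 0, "wz": 0, "grip": 0.0}, {"x": 0, "y": -0.004, "z": 0, "wx": 0, "wy": 0, "wz": 0, "grip": 0.0}]}}

```text
clock: 18.82
eef_pos: [594.6, 16.6, 94.5]
eef_rot: [-3.142, 0.0, 0.089]
wrist_force: [0.5, -0.0, -2.3]
finger_gap: 11.7
```

```bash
python3 -c "
from h import *
s=manip.read_state();print(s['eef_pos'],s['eef_rot'],s['wrist_force'],s['moment'])"
```

```text
[594.57482055  16.6007768   94.54301582] [-3.14157855e+00  2.99269782e-05  8.92173612e-02] [ 0.46874761 -0.04379455 -2.26570703] [-0.01420868  0.16110287  0.01274676]
```

{"fn": "play_rows", "kwargs": {"commands": [{"x": 0, "y": -0.004, "z": 0, "wx": 0, "wy": 0, "wz": 0, "grip": 0.0}, {"x": 0, "y": -0.004, "z": 0, "wx": 0, "wy": 0, "wz": 0, "grip": 0.0}, {"x": 0, "y": -0.004, "z": 0, "wx": 0, "wy": 0, "wz": 0, "grip": 0.0}, {"x": 0, "y": -0.004, "z": 0, "wx": 0, "wy": 0, "wz": 0, "grip": 0.0}, {"x": 0, "y": -0.003, "z": 0, "wx": 0, "wy": 0, "wz": 0, "grip": 0.0}, {"x": 0, "y": -0.002, "z": 0, "wx": 0, "wy": 0, "wz": 0, "grip": 0.0}, {"x": 0, "y": -0.001, "z": 0, "wx": 0, "wy": 0, "wz": 0, "grip": 0.0}, {"x": 0, "y": 0, "z": 0, "wx": 0, "wy": 0, "wz": 0, "grip": 0.0}]}}

```text
clock: 19.82
eef_pos: [592.7, 38.2, 94.6]
eef_rot: [3.142, -0.0, 0.089]
wrist_force: [0.8, 0.4, -2.4]
finger_gap: 11.6
```

{"fn": "play_rows", "kwargs": {"commands": [{"x": 0, "y": -0.001, "z": 0, "wx": 0, "wy": 0, "wz": 0, "grip": 0.0}, {"x": 0, "y": -0.001, "z": 0, "wx": 0, "wy": 0, "wz": 0, "grip": 0.0}]}}

```text
clock: 20.08
eef_pos: [592.5, 40.2, 94.5]
eef_rot: [3.142, 0.0, 0.089]
wrist_force: [0.4, -0.7, -3.0]
finger_gap: 11.6
```

```bash
python3 -c "
from h import *
s=manip.read_state();print(s['eef_pos'],s['eef_rot'],s['wrist_force'],s['moment'])"
```

```text
[592.4794434   40.19270222  94.54033142] [3.14156515e+00 1.83017046e-05 8.90855045e-02] [ 0.35736382 -0.74192029 -2.96589549] [0.03330686 0.13075441 0.00426709]
```

{"fn": "play_rows", "kwargs": {"commands": [{"x": 0, "y": -0.0005, "z": 0, "wx": 0, "wy": 0, "wz": 0, "grip": 0.0}, {"x": 0, "y": 0, "z": 0, "wx": 0, "wy": 0, "wz": 0, "grip": 0.0}]}}

```text
clock: 20.32
eef_pos: [592.4, 40.7, 94.5]
eef_rot: [3.142, 0.0, 0.089]
wrist_force: [-0.3, 0.8, -2.8]
finger_gap: 11.8
```

{"fn": "play_rows", "kwargs": {"commands": [{"x": 0, "y": -0.0006, "z": 0, "wx": 0, "wy": 0, "wz": 0, "grip": 0.0}, {"x": 0, "y": 0, "z": 0, "wx": 0, "wy": 0, "wz": 0, "grip": 0.0}]}}

```text
clock: 20.58
eef_pos: [592.4, 41.1, 94.5]
eef_rot: [3.141, 0.0, 0.089]
wrist_force: [-0.3, -2.6, -3.2]
finger_gap: 11.5
```

{"fn": "play_rows", "kwargs": {"commands": [{"x": 0, "y": -0.0006, "z": 0, "wx": 0, "wy": 0, "wz": 0, "grip": 0.0}, {"x": 0, "y": 0, "z": 0, "wx": 0, "wy": 0, "wz": 0, "grip": 0.0}]}}

```text
clock: 20.82
eef_pos: [592.4, 41.3, 94.6]
eef_rot: [3.141, -0.0, 0.089]
wrist_force: [0.1, -4.9, -3.6]
finger_gap: 11.8
```

{"fn": "play_rows", "kwargs": {"commands": [{"x": 0, "y": 0.0005, "z": 0.0008, "wx": 0, "wy": 0, "wz": 0, "grip": 0.0}, {"x": 0, "y": 0, "z": 0, "wx": 0, "wy": 0, "wz": 0, "grip": 0.0}, {"x": 0, "y": 0, "z": 0, "wx": 0, "wy": 0, "wz": 0, "grip": 0.14}, {"x": 0, "y": 0, "z": 0, "wx": 0, "wy": 0, "wz": 0, "grip": 0.2}, {"x": 0, "y": 0, "z": 0, "wx": 0, "wy": 0, "wz": 0, "grip": 0.36}, {"x": 0, "y": 0, "z": 0, "wx": 0, "wy": 0, "wz": 0, "grip": 0.36}]}}

```text
clock: 21.58
eef_pos: [592.4, 41.5, 93.8]
eef_rot: [-3.141, -0.0, 0.089]
wrist_force: [-0.1, 0.4, 0.5]
finger_gap: 32.9
```

```bash
python3 -c "
from h import *
s=manip.read_state();print(s['eef_pos'],s['eef_rot'],s['wrist_force'],s['moment'])"; python3 snap.py 6 592 41 85 26 scene
```

```text
[592.39188408  41.5467196   93.79674425] [-3.14143752e+00 -1.02902409e-04  8.92888942e-02] [-0.08607727  0.3661015   0.45884734] [-0.06594908  0.18853677  0.04055474]
scene origin [273 177] scale 7.5
[592.38015857  41.53370463  93.77989361]
```

View pics/s6.png

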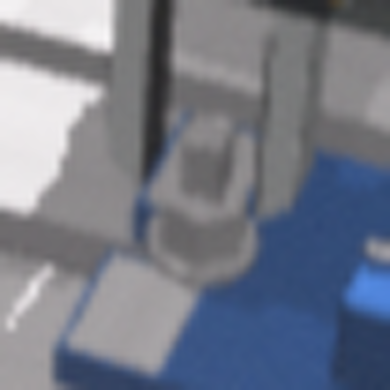

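{"fn": "play_rows", "kwargs": {"commands": [{"x": 0, "y": 0, "z": 0, "wx": 0, "wy": 0, "wz": -6, "grip": 0.36}, {"x": 0, "y": 0, "z": 0, "wx": 0, "wy": 0, "wz": -10.5, "grip": 0.36}, {"x": 0, "y": 0, "z": 0, "wx": 0, "wy": 0, "wz": -10.5, "grip": 0.36}, {"x": 0, "y": 0, "z": 0, "wx": 0, "wy": 0, "wz": -10.5, "grip": 0.36}, {"x": 0, "y": 0, "z": 0, "wx": 0, "wy": 0, "wz": -10.5, "grip": 0.36}, {"x": 0, "y": 0, "z": 0, "wx": 0, "wy": 0, "wz": -10.5, "grip": 0.36}, {"x": 0, "y": 0, "z": 0, "wx": 0, "wy": 0, "wz": -10.5, "grip": 0.36}, {"x": 0, "y": 0, "z": 0, "wx": 0, "wy": 0, "wz": -10.5, "grip": 0.36}, {"x": 0, "y": 0, "z": 0, "wx": 0, "wy": 0, "wz": -10.5, "grip": 0.36}, {"x": 0, "y": 0, "z": 0, "wx": 0, "wy": 0, "wz": -10.5, "grip": 0.36}, {"x": 0, "y": 0, "z": 0, "wx": 0, "wy": 0, "wz": -10.5, "grip": 0.36}, {"x": 0, "y": 0, "z": 0, "wx": 0, "wy": 0, "wz": -10.5, "grip": 0.36}, {"x": 0, "y": 0, "z": 0, "wx": 0, "wy": 0, "wz": -10.5, "grip": 0.36}, {"x": 0, "y": 0, "z": 0, "wx": 0, "wy": 0, "wz": -3, "grip": 0.36}, {"x": 0, "y": 0, "z": 0, "wx": 0, "wy": 0, "wz": 0, "grip": 0.36}, {"x": 0, "y": 0, "z": 0, "wx": 0, "wy": 0, "wz": 0, "grip": 0.36}]}}

```text
clock: 23.62
eef_pos: [592.4, 41.4, 93.7]
eef_rot: [3.142, -0.0, 2.444]
wrist_force: [-0.9, 0.5, -0.3]
finger_gap: 34.1
```

```bash
python3 -c "
from h import *
s=manip.read_state();print(s['eef_pos'],np.degrees(s['eef_rot']),s['joints'],s['wrist_force'],s['moment'])"; python3 snap.py 7 592 41 85 26 scene
```

```text
[592.38155088  41.40167905  93.74141242] [ 1.79997896e+02 -3.16789105e-04  1.40033684e+02] [ 8.08911132e-03  5.05560860e-01  1.50612659e+00  3.48779870e-05
  1.12988559e+00 -8.65178289e-01] [-0.85012682  0.47276603 -0.30594384] [-0.04757968  0.03400631 -0.03450583]
scene origin [273 177] scale 7.5
[592.34729759  41.43782785  93.74858056]
```

View pics/s7.png

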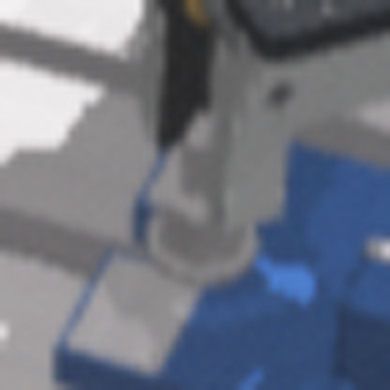

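{"fn": "play_rows", "kwargs": {"commands": [{"x": 0, "y": 0, "z": 0.004, "wx": 0, "wy": 0, "wz": 0, "grip": 0.36}, {"x": 0, "y": 0, "z": 0.005, "wx": 0, "wy": 0, "wz": 0, "grip": 0.36}, {"x": 0, "y": 0, "z": 0.005, "wx": 0, "wy": 0, "wz": 0, "grip": 0.36}, {"x": 0, "y": 0, "z": 0.0045, "wx": 0, "wy": 0, "wz": 0, "grip": 0.36}, {"x": 0, "y": 0, "z": 0, "wx": 0, "wy": 0, "wz": 0, "grip": 0.36}, {"x": 0, "y": 0, "z": 0, "wx": 0, "wy": 0, "wz": 0, "grip": 0.36}]}}

```text
clock: 24.42
eef_pos: [592.4, 41.4, 75.4]
eef_rot: [3.142, 0.0, 2.445]
wrist_force: [0.4, -0.0, -0.3]
finger_gap: 33.7
```

```bash
python3 -c "
from h import *
s=manip.read_state();print(s['eef_pos'],s['wrist_force'],s['moment'])"; python3 snap.py 8 592 41 85 26 scene
```

```text
[592.43218457  41.39593633  75.36381103] [ 0.3975544 -0.027571  -0.2941675] [-0.06624467  0.03234584  0.00894585]
scene origin [273 177] scale 7.5
[592.46801667  41.39910801  75.42144707]
```

View pics/s8.png

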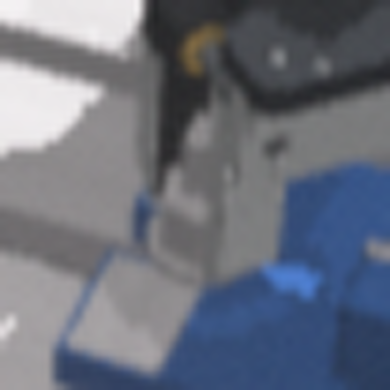

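Fingers straddle the nut clear of the collar. Closing on it.

{"fn": "play_rows", "kwargs": {"commands": [{"x": 0, "y": 0, "z": 0, "wx": 0, "wy": 0, "wz": 0, "grip": 0.2}, {"x": 0, "y": 0, "z": 0, "wx": 0, "wy": 0, "wz": 0, "grip": 0.2}, {"x": 0, "y": 0, "z": 0, "wx": 0, "wy": 0, "wz": 0, "grip": 0.1}, {"x": 0, "y": 0, "z": 0, "wx": 0, "wy": 0, "wz": 0, "grip": 0.1}], "squeeze": 45}}

```text
clock: 24.98
eef_pos: [592.4, 41.1, 75.4]
eef_rot: [-3.141, 0.0, 2.445]
wrist_force: [-1.6, -4.7, 3.2]
finger_gap: 23.3
```

```bash
python3 -c "
from h import *
s=manip.read_state();print(s['eef_pos'],s['wrist_force'],s['moment'],s['finger_gap'])"
```

```text
[592.41629682  41.07047459  75.42912625] [-1.61653877 -4.74428851  3.22194201] [-1.02467214  0.38801003  0.07692355] 23.347794965549085
```

{"fn": "play_rows", "kwargs": {"commands": [{"x": -0.0003, "y": -0.0003, "z": 0, "wx": 0, "wy": 0, "wz": 0, "grip": 0.1}, {"x": 0, "y": 0, "z": 0, "wx": 0, "wy": 0, "wz": 0, "grip": 0.1}, {"x": 0, "y": 0, "z": 0, "wx": 0, "wy": 0, "wz": 0, "grip": 0.1}]}}

```text
clock: 25.35
eef_pos: [592.4, 41.0, 75.4]
eef_rot: [3.141, 0.0, 2.445]
wrist_force: [-2.7, -3.5, 4.8]
finger_gap: 23.7
```

```bash
python3 -c "
from h import *
s=manip.read_state();print(s['eef_pos'],np.degrees(s['eef_rot']),s['wrist_force'],s['moment'],s['finger_gap'])"
```

```text
[592.43627212  41.01676945  75.43778217] [1.79993944e+02 4.97316715e-03 1.40110993e+02] [-2.74105263 -3.45700842  4.80734064] [-0.60059847  0.52007987  0.04259639] 23.722467977448993
```

{"fn": "play_rows", "kwargs": {"commands": [{"x": 0, "y": -0.0004, "z": 0, "wx": 0, "wy": 0, "wz": 0, "grip": 0.1}, {"x": 0, "y": 0, "z": 0, "wx": 0, "wy": 0, "wz": 5, "grip": 0.1}, {"x": 0, "y": 0, "z": 0, "wx": 0, "wy": 0, "wz": 8, "grip": 0.1}, {"x": 0, "y": 0, "z": 0, "wx": 0, "wy": 0, "wz": 8, "grip": 0.1}, {"x": 0, "y": 0, "z": 0, "wx": 0, "wy": 0, "wz": 5, "grip": 0.1}, {"x": 0, "y": 0, "z": 0, "wx": 0, "wy": 0, "wz": 0, "grip": 0.1}]}}

```text
clock: 26.1
eef_pos: [592.5, 40.9, 75.4]
eef_rot: [3.14, 0.0, 1.992]
wrist_force: [2.3, -0.8, 2.9]
finger_gap: 23.4
```

```bash
cat > st.py <<'E'
from h import *
s=manip.read_state();print(s['clock'],s['eef_pos'].round(2),np.degrees(s['eef_rot'])[2].round(2),s['wrist_force'].round(2),s['moment'].round(3),s['finger_gap'].round(2),s['joints'][5].round(3))
E
python3 st.py
```

```text
Traceback (most recent call last):
  File "st.py", line 2, in <module>
    s=manip.read_state();print(s['clock'],s['eef_pos'].round(2),np.degrees(s['eef_rot'])[2].round(2),s['wrist_force'].round(2),s['moment'].round(3),s['finger_gap'].round(2),s['joints'][5].round(3))
                                                                                                                                                    ^^^^^^^^^^^^^^^^^^^^^
AttributeError: 'float' object has no attribute 'round'
```

```bash
sed -i "s/s\['finger_gap'\].round(2)/round(s['finger_gap'],2)/" st.py; python3 st.py
```

```text
26.1 [592.53  40.86  75.39] 114.14 [ 2.27 -0.76  2.88] [-0.086 -0.413 -0.061] 23.45 -0.414
```

{"fn": "play_rows", "kwargs": {"commands": [{"x": 0, "y": 0, "z": 0, "wx": 0, "wy": 0, "wz": 6, "grip": 0.1}, {"x": 0, "y": 0, "z": 0, "wx": 0, "wy": 0, "wz": 8, "grip": 0.1}, {"x": 0, "y": 0, "z": 0, "wx": 0, "wy": 0, "wz": 6, "grip": 0.1}, {"x": 0, "y": 0, "z": 0, "wx": 0, "wy": 0, "wz": 0, "grip": 0.1}]}}

```text
clock: 26.6
eef_pos: [592.5, 40.8, 75.4]
eef_rot: [3.14, -0.0, 1.645]
wrist_force: [2.8, 0.5, 2.5]
finger_gap: 23.7
```

```bash
python3 st.py
```

```text
26.6 [592.54  40.82  75.41] 94.25 [2.81 0.5  2.48] [-0.067 -0.583 -0.042] 23.74 -0.067
```

{"fn": "play_rows", "kwargs": {"commands": [{"x": 0, "y": 0, "z": 0, "wx": 0, "wy": 0, "wz": 6, "grip": 0.1}, {"x": 0, "y": 0, "z": 0, "wx": 0, "wy": 0, "wz": 7, "grip": 0.1}, {"x": 0, "y": 0, "z": 0, "wx": 0, "wy": 0, "wz": 5, "grip": 0.1}, {"x": 0, "y": 0, "z": 0, "wx": 0, "wy": 0, "wz": 0, "grip": 0.1}]}}

```text
clock: 27.1
eef_pos: [592.5, 40.8, 75.4]
eef_rot: [3.141, -0.0, 1.332]
wrist_force: [3.0, -0.4, 2.4]
finger_gap: 23.5
```

```bash
python3 st.py
```

```text
27.1 [592.48  40.8   75.4 ] 76.32 [ 3.05 -0.41  2.41] [-0.134 -0.64  -0.009] 23.5 0.246
```

{"fn": "play_rows", "kwargs": {"commands": [{"x": 0, "y": 0, "z": 0, "wx": 0, "wy": 0, "wz": 5, "grip": 0.1}, {"x": 0, "y": 0, "z": 0, "wx": 0, "wy": 0, "wz": 5, "grip": 0.1}, {"x": 0, "y": 0, "z": 0, "wx": 0, "wy": 0, "wz": 0, "grip": 0.1}]}}

```text
clock: 27.48
eef_pos: [592.4, 40.7, 75.4]
eef_rot: [3.141, -0.0, 1.158]
wrist_force: [3.6, -1.2, 2.2]
finger_gap: 23.6
```

```bash
python3 st.py; python3 snap.py 9 592 41 85 26 scene
```

```text
27.475 [592.41  40.73  75.37] 66.34 [ 3.61 -1.18  2.23] [-0.201 -0.781  0.001] 23.65 0.42
scene origin [273 177] scale 7.5
[592.40635425  40.71338512  75.37103949]
```

View pics/s9.png

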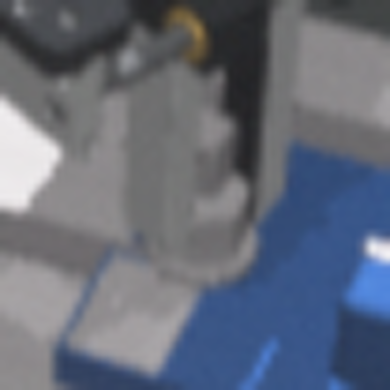

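{"fn": "play_rows", "kwargs": {"commands": [{"x": 0.0002, "y": 0.0004, "z": 0, "wx": 0, "wy": 0, "wz": 5, "grip": 0.1}, {"x": 0, "y": 0, "z": 0, "wx": 0, "wy": 0, "wz": 5, "grip": 0.1}, {"x": 0, "y": 0, "z": 0, "wx": 0, "wy": 0, "wz": 0, "grip": 0.1}, {"x": 0, "y": 0, "z": 0, "wx": 0, "wy": 0, "wz": 0, "grip": 0.1}]}}

```text
clock: 28.02
eef_pos: [592.6, 40.7, 75.4]
eef_rot: [-3.142, -0.0, 0.984]
wrist_force: [1.0, -0.4, 4.5]
finger_gap: 23.6
```

```bash
python3 st.py
```

```text
28.025 [592.58  40.74  75.39] 56.39 [ 1.   -0.42  4.49] [-0.181 -0.223 -0.077] 23.58 0.594
```

{"fn": "play_rows", "kwargs": {"commands": [{"x": 0, "y": 0, "z": 0, "wx": 0, "wy": 0, "wz": 5, "grip": 0.1}, {"x": 0, "y": 0, "z": 0, "wx": 0, "wy": 0, "wz": 0, "grip": 0.1}]}}

```text
clock: 28.28
eef_pos: [592.6, 40.7, 75.4]
eef_rot: [-3.142, -0.0, 0.896]
wrist_force: [0.6, -1.2, 4.3]
finger_gap: 23.9
```

```bash
python3 st.py
```

```text
28.275 [592.57  40.73  75.38] 51.33 [ 0.64 -1.16  4.33] [-0.16  -0.172 -0.054] 23.9 0.682
```

{"fn": "play_rows", "kwargs": {"commands": [{"x": 0, "y": 0, "z": 0, "wx": 0, "wy": 0, "wz": 5, "grip": 0.1}, {"x": 0, "y": 0, "z": 0, "wx": 0, "wy": 0, "wz": 0, "grip": 0.1}]}}

```text
clock: 28.52
eef_pos: [592.6, 40.7, 75.4]
eef_rot: [-3.142, 0.0, 0.809]
wrist_force: [0.4, -0.2, 4.6]
finger_gap: 23.5
```

```bash
python3 st.py
```

```text
28.525 [592.57  40.74  75.38] 46.33 [ 0.44 -0.22  4.58] [-0.192 -0.172 -0.054] 23.48 0.769
```

{"fn": "play_rows", "kwargs": {"commands": [{"x": 0, "y": 0, "z": 0, "wx": 0, "wy": 0, "wz": 4, "grip": 0.1}, {"x": 0, "y": 0, "z": 0, "wx": 0, "wy": 0, "wz": 0, "grip": 0.1}]}}

```text
clock: 28.78
eef_pos: [592.5, 40.7, 75.4]
eef_rot: [-3.142, 0.0, 0.739]
wrist_force: [0.2, -1.2, 4.4]
finger_gap: 23.6
```

```bash
python3 st.py
```

```text
28.775 [592.55  40.73  75.36] 42.34 [ 0.24 -1.2   4.44] [-0.209 -0.153  0.029] 23.6 0.839
```

{"fn": "play_rows", "kwargs": {"commands": [{"x": 0, "y": 0, "z": 0, "wx": 0, "wy": 0, "wz": 4, "grip": 0.1}, {"x": 0, "y": 0, "z": 0, "wx": 0, "wy": 0, "wz": 0, "grip": 0.1}]}}

```text
clock: 29.02
eef_pos: [592.6, 40.7, 75.4]
eef_rot: [-3.142, 0.0, 0.669]
wrist_force: [1.7, -1.0, 5.1]
finger_gap: 23.5
```

```bash
python3 st.py
```

```text
29.025 [592.56  40.71  75.39] 38.34 [ 1.66 -1.01  5.11] [-0.164 -0.156 -0.01 ] 23.47 0.909
```

{"fn": "play_rows", "kwargs": {"commands": [{"x": 0, "y": 0, "z": 0, "wx": 0, "wy": 0, "wz": 4, "grip": 0.1}, {"x": 0, "y": 0, "z": 0, "wx": 0, "wy": 0, "wz": 0, "grip": 0.1}]}}

```text
clock: 29.28
eef_pos: [592.5, 40.7, 75.4]
eef_rot: [-3.142, 0.0, 0.599]
wrist_force: [1.0, -0.5, 5.8]
finger_gap: 23.6
```

```bash
python3 st.py
```

```text
29.275 [592.55  40.72  75.36] 34.34 [ 0.97 -0.54  5.82] [-0.233 -0.14  -0.052] 23.59 0.978
```

{"fn": "play_rows", "kwargs": {"commands": [{"x": 0, "y": 0, "z": 0, "wx": 0, "wy": 0, "wz": 4, "grip": 0.1}, {"x": 0, "y": 0, "z": 0, "wx": 0, "wy": 0, "wz": 0, "grip": 0.1}]}}

```text
clock: 29.52
eef_pos: [592.5, 40.7, 75.4]
eef_rot: [-3.142, 0.0, 0.53]
wrist_force: [0.4, -0.3, 4.3]
finger_gap: 23.3
```

```bash
python3 st.py
```

```text
29.525 [592.52  40.71  75.36] 30.34 [ 0.38 -0.26  4.31] [-0.209 -0.144  0.005] 23.32 1.048
```

{"fn": "play_rows", "kwargs": {"commands": [{"x": 0, "y": 0, "z": 0, "wx": 0, "wy": 0, "wz": 4, "grip": 0.1}, {"x": 0, "y": 0, "z": 0, "wx": 0, "wy": 0, "wz": 0, "grip": 0.1}]}}

```text
clock: 29.78
eef_pos: [592.5, 40.7, 75.4]
eef_rot: [-3.142, 0.0, 0.46]
wrist_force: [1.3, -0.2, 5.2]
finger_gap: 23.4
```

```bash
python3 st.py
```

```text
29.775 [592.54  40.69  75.39] 26.34 [ 1.29 -0.18  5.19] [-0.164 -0.109 -0.026] 23.39 1.118
```

{"fn": "play_rows", "kwargs": {"commands": [{"x": 0, "y": 0, "z": 0, "wx": 0, "wy": 0, "wz": 4, "grip": 0.1}, {"x": 0, "y": 0, "z": 0, "wx": 0, "wy": 0, "wz": 0, "grip": 0.1}]}}

```text
clock: 30.02
eef_pos: [592.5, 40.7, 75.4]
eef_rot: [-3.142, 0.0, 0.39]
wrist_force: [0.9, -0.6, 5.0]
finger_gap: 23.8
```

```bash
python3 st.py; python3 snap.py 10 592 41 85 26 scene
```

```text
30.025 [592.53  40.72  75.35] 22.34 [ 0.95 -0.6   5.  ] [-0.174 -0.091 -0.013] 23.76 1.188
scene origin [273 177] scale 7.5
[592.51900085  40.69003825  75.36345686]
```

View pics/s10.png

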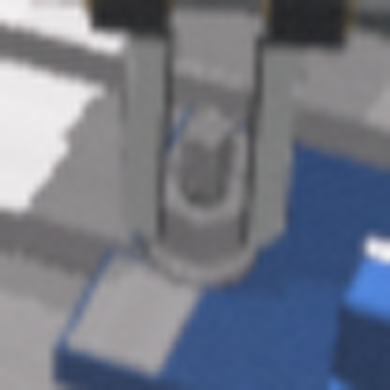

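{"fn": "play_rows", "kwargs": {"commands": [{"x": 0, "y": 0, "z": 0, "wx": 0, "wy": 0, "wz": 4, "grip": 0.1}, {"x": 0, "y": 0, "z": 0, "wx": 0, "wy": 0, "wz": 0, "grip": 0.1}]}}

```text
clock: 30.32
eef_pos: [592.5, 40.7, 75.3]
eef_rot: [-3.142, 0.0, 0.32]
wrist_force: [0.9, -0.3, 5.5]
finger_gap: 23.7
```

```bash
python3 st.py
```

```text
30.325 [592.5   40.71  75.33] 18.35 [ 0.88 -0.31  5.49] [-0.189 -0.062 -0.023] 23.68 1.258
```

{"fn": "play_rows", "kwargs": {"commands": [{"x": 0, "y": 0, "z": 0, "wx": 0, "wy": 0, "wz": 4, "grip": 0.1}, {"x": 0, "y": 0, "z": 0, "wx": 0, "wy": 0, "wz": 0, "grip": 0.1}]}}

```text
clock: 30.58
eef_pos: [592.5, 40.7, 75.4]
eef_rot: [-3.142, 0.0, 0.25]
wrist_force: [1.3, 0.2, 4.6]
finger_gap: 23.9
```

```bash
python3 st.py
```

```text
30.575 [592.5   40.7   75.35] 14.34 [1.34 0.19 4.6 ] [-0.151 -0.044  0.013] 23.86 1.327
```

{"fn": "play_rows", "kwargs": {"commands": [{"x": 0, "y": 0, "z": 0, "wx": 0, "wy": 0, "wz": 3, "grip": 0.1}, {"x": 0, "y": 0, "z": 0, "wx": 0, "wy": 0, "wz": 0, "grip": 0.1}]}}

```text
clock: 30.82
eef_pos: [592.5, 40.7, 75.4]
eef_rot: [3.142, 0.0, 0.198]
wrist_force: [0.6, -1.0, 5.4]
finger_gap: 23.9
```

```bash
python3 st.py
```

```text
30.825 [592.51  40.72  75.35] 11.37 [ 0.55 -1.03  5.37] [-0.137 -0.004  0.069] 23.86 1.379
```

{"fn": "play_rows", "kwargs": {"commands": [{"x": 0, "y": 0, "z": 0, "wx": 0, "wy": 0, "wz": 3, "grip": 0.1}, {"x": 0, "y": 0, "z": 0, "wx": 0, "wy": 0, "wz": 0, "grip": 0.1}]}}

```text
clock: 31.08
eef_pos: [592.5, 40.7, 75.3]
eef_rot: [3.142, 0.0, 0.146]
wrist_force: [0.9, -0.2, 5.0]
finger_gap: 23.3
```

```bash
python3 st.py
```

```text
31.075 [592.49  40.7   75.33] 8.37 [ 0.93 -0.21  4.97] [-0.166 -0.026  0.107] 23.32 1.432
```

{"fn": "play_rows", "kwargs": {"commands": [{"x": 0, "y": 0, "z": 0, "wx": 0, "wy": 0, "wz": 2, "grip": 0.1}, {"x": 0, "y": 0, "z": 0, "wx": 0, "wy": 0, "wz": 0, "grip": 0.1}]}}

```text
clock: 31.32
eef_pos: [592.5, 40.7, 75.3]
eef_rot: [3.142, 0.0, 0.111]
wrist_force: [0.2, -1.1, 4.7]
finger_gap: 23.5
```

```bash
python3 st.py
```

```text
31.325 [592.48  40.69  75.34] 6.39 [ 0.2  -1.08  4.74] [-0.153 -0.046  0.22 ] 23.47 1.466
```

{"fn": "play_rows", "kwargs": {"commands": [{"x": 0, "y": 0, "z": 0, "wx": 0, "wy": 0, "wz": 2, "grip": 0.1}, {"x": 0, "y": 0, "z": 0, "wx": 0, "wy": 0, "wz": 0, "grip": 0.1}]}}

```text
clock: 31.58
eef_pos: [592.5, 40.7, 75.3]
eef_rot: [3.141, 0.0, 0.077]
wrist_force: [1.4, -1.1, 6.0]
finger_gap: 23.5
```

```bash
python3 st.py
```

```text
31.575 [592.49  40.7   75.32] 4.39 [ 1.42 -1.14  5.97] [-0.116 -0.032  0.234] 23.55 1.501
```

{"fn": "play_rows", "kwargs": {"commands": [{"x": 0, "y": 0, "z": 0, "wx": 0, "wy": 0, "wz": 2, "grip": 0.1}, {"x": 0, "y": 0, "z": 0, "wx": 0, "wy": 0, "wz": 0, "grip": 0.1}]}}

```text
clock: 31.82
eef_pos: [592.5, 40.7, 75.3]
eef_rot: [3.141, 0.0, 0.042]
wrist_force: [0.3, -1.3, 4.3]
finger_gap: 23.0
```

```bash
python3 st.py
```

```text
31.825 [592.47  40.68  75.32] 2.39 [ 0.31 -1.29  4.35] [-0.231 -0.062  0.225] 23.02 1.536
```

{"fn": "play_rows", "kwargs": {"commands": [{"x": 0, "y": 0, "z": 0, "wx": 0, "wy": 0, "wz": 0, "grip": 0.1}]}}

```text
clock: 31.95
eef_pos: [592.5, 40.7, 75.3]
eef_rot: [3.142, 0.0, 0.042]
wrist_force: [1.1, -0.8, 5.1]
finger_gap: 23.8
```

```bash
python3 st.py
```

```text
31.95 [592.48  40.69  75.31] 2.41 [ 1.14 -0.78  5.07] [-0.13  -0.051  0.262] 23.76 1.536
```

{"fn": "play_rows", "kwargs": {"commands": [{"x": 0, "y": 0, "z": 0, "wx": 0, "wy": 0, "wz": 2, "grip": 0.1}, {"x": 0, "y": 0, "z": 0, "wx": 0, "wy": 0, "wz": 0, "grip": 0.1}]}}

```text
clock: 32.2
eef_pos: [592.5, 40.7, 75.3]
eef_rot: [3.141, 0.0, 0.007]
wrist_force: [0.9, -1.0, 4.9]
finger_gap: 23.5
```

```bash
python3 st.py
```

```text
32.2 [592.49  40.71  75.32] 0.39 [ 0.85 -1.02  4.93] [-0.221 -0.065  0.231] 23.55 1.571
```

{"fn": "play_rows", "kwargs": {"commands": [{"x": 0, "y": 0, "z": 0, "wx": 0, "wy": 0, "wz": 0, "grip": 0.1}]}}

```text
clock: 32.33
eef_pos: [592.5, 40.7, 75.3]
eef_rot: [3.141, 0.0, 0.007]
wrist_force: [0.8, -0.7, 4.3]
finger_gap: 23.5
```

```bash
python3 st.py
```

```text
32.325 [592.47  40.71  75.32] 0.42 [ 0.77 -0.74  4.32] [-0.165 -0.036  0.313] 23.53 1.571
```

{"fn": "play_rows", "kwargs": {"commands": [{"x": 0, "y": 0, "z": 0, "wx": 0, "wy": 0, "wz": 2, "grip": 0.1}, {"x": 0, "y": 0, "z": 0, "wx": 0, "wy": 0, "wz": 0, "grip": 0.1}]}}

```text
clock: 32.58
eef_pos: [592.5, 40.7, 75.3]
eef_rot: [3.141, 0.0, -0.029]
wrist_force: [0.3, -1.0, 5.1]
finger_gap: 23.5
```

```bash
python3 st.py
```

```text
32.575 [592.48  40.69  75.31] -1.67 [ 0.31 -1.01  5.09] [-0.13   0.015  0.322] 23.51 1.607
```

{"fn": "play_rows", "kwargs": {"commands": [{"x": 0, "y": 0, "z": 0, "wx": 0, "wy": 0, "wz": 0, "grip": 0.1}]}}

```text
clock: 32.7
eef_pos: [592.5, 40.7, 75.3]
eef_rot: [3.141, 0.0, -0.029]
wrist_force: [1.2, -1.0, 5.7]
finger_gap: 23.6
```

```bash
python3 st.py
```

```text
32.7 [592.49  40.68  75.31] -1.64 [ 1.16 -1.    5.7 ] [-0.159 -0.056  0.309] 23.59 1.606
```

{"fn": "play_rows", "kwargs": {"commands": [{"x": 0, "y": 0, "z": 0, "wx": 0, "wy": 0, "wz": 1.5, "grip": 0.1}, {"x": 0, "y": 0, "z": 0, "wx": 0, "wy": 0, "wz": 0, "grip": 0.1}]}}

```text
clock: 32.95
eef_pos: [592.5, 40.7, 75.3]
eef_rot: [3.141, 0.0, -0.055]
wrist_force: [1.0, -0.4, 4.7]
finger_gap: 23.9
```

```bash
python3 st.py
```

```text
32.95 [592.51  40.7   75.33] -3.16 [ 1.   -0.36  4.74] [-0.151 -0.012  0.324] 23.87 1.633
```

{"fn": "play_rows", "kwargs": {"commands": [{"x": 0, "y": 0, "z": 0, "wx": 0, "wy": 0, "wz": 0, "grip": 0.1}]}}

```text
clock: 33.08
eef_pos: [592.5, 40.7, 75.3]
eef_rot: [3.141, 0.0, -0.055]
wrist_force: [1.0, -0.5, 5.3]
finger_gap: 23.5
```

```bash
python3 st.py
```

```text
33.075 [592.48  40.71  75.3 ] -3.14 [ 1.04 -0.5   5.34] [-0.15   0.011  0.38 ] 23.49 1.633
```

{"fn": "play_rows", "kwargs": {"commands": [{"x": 0, "y": 0, "z": 0, "wx": 0, "wy": 0, "wz": 2, "grip": 0.1}, {"x": 0, "y": 0, "z": 0, "wx": 0, "wy": 0, "wz": 0, "grip": 0.1}]}}

```text
clock: 33.33
eef_pos: [592.5, 40.7, 75.3]
eef_rot: [3.141, 0.0, -0.091]
wrist_force: [1.4, -1.0, 4.9]
finger_gap: 23.2
```

```bash
python3 st.py
```

```text
33.325 [592.47  40.68  75.28] -5.21 [ 1.42 -1.02  4.85] [-0.189 -0.047  0.379] 23.19 1.669
```

{"fn": "play_rows", "kwargs": {"commands": [{"x": 0, "y": 0, "z": 0, "wx": 0, "wy": 0, "wz": 0, "grip": 0.1}]}}

```text
clock: 33.45
eef_pos: [592.5, 40.7, 75.3]
eef_rot: [3.141, 0.0, -0.09]
wrist_force: [-0.3, -0.4, 4.8]
finger_gap: 23.6
```

```bash
python3 st.py
```

```text
33.45 [592.5   40.68  75.31] -5.18 [-0.27 -0.41  4.76] [-0.097 -0.006  0.384] 23.55 1.668
```

{"fn": "play_rows", "kwargs": {"commands": [{"x": 0, "y": 0, "z": 0, "wx": 0, "wy": 0, "wz": 0, "grip": 0.1}]}}

```text
clock: 33.58
eef_pos: [592.5, 40.7, 75.3]
eef_rot: [3.141, 0.0, -0.09]
wrist_force: [0.4, -0.6, 5.7]
finger_gap: 23.4
```

```bash
python3 st.py
```

```text
33.575 [592.49  40.67  75.28] -5.18 [ 0.37 -0.56  5.67] [-0.141 -0.108  0.376] 23.44 1.668
```

{"fn": "play_rows", "kwargs": {"commands": [{"x": 0, "y": 0, "z": 0, "wx": 0, "wy": 0, "wz": 0, "grip": 0.1}]}}

```text
clock: 33.7
eef_pos: [592.5, 40.7, 75.3]
eef_rot: [3.141, 0.0, -0.09]
wrist_force: [0.7, -0.6, 5.7]
finger_gap: 23.8
```

```bash
python3 st.py
```

```text
33.7 [592.51  40.67  75.32] -5.18 [ 0.7  -0.6   5.69] [-0.104  0.01   0.371] 23.79 1.668
```

{"fn": "play_rows", "kwargs": {"commands": [{"x": 0, "y": 0, "z": 0, "wx": 0, "wy": 0, "wz": 0.8, "grip": 0.1}, {"x": 0, "y": 0, "z": 0, "wx": 0, "wy": 0, "wz": 0, "grip": 0.1}, {"x": 0, "y": 0, "z": 0, "wx": 0, "wy": 0, "wz": 0, "grip": 0.1}]}}

```text
clock: 34.08
eef_pos: [592.5, 40.7, 75.3]
eef_rot: [3.141, 0.0, -0.104]
wrist_force: [0.5, -1.4, 5.5]
finger_gap: 23.0
```

```bash
python3 st.py
```

```text
34.075 [592.5   40.67  75.29] -5.98 [ 0.51 -1.35  5.51] [-0.171 -0.027  0.331] 23.02 1.682
```

{"fn": "play_rows", "kwargs": {"commands": [{"x": 0, "y": 0, "z": 0, "wx": 0, "wy": 0, "wz": 0, "grip": 0.38}, {"x": 0, "y": 0, "z": 0, "wx": 0, "wy": 0, "wz": 0, "grip": 0.38}, {"x": 0, "y": 0, "z": 0, "wx": 0, "wy": 0, "wz": 0, "grip": 0.38}, {"x": 0, "y": 0, "z": 0, "wx": 0, "wy": 0, "wz": 0, "grip": 0.38}]}}

```text
clock: 34.58
eef_pos: [592.5, 40.7, 75.1]
eef_rot: [3.142, 0.0, -0.108]
wrist_force: [-0.1, -0.8, -0.8]
finger_gap: 35.6
```

```bash
python3 st.py
```

```text
34.575 [592.49  40.72  75.11] -6.17 [-0.06 -0.75 -0.81] [-0.013  0.141  0.011] 35.6 1.685
```

{"fn": "play_rows", "kwargs": {"commands": [{"x": 0, "y": 0, "z": -0.01, "wx": 0, "wy": 0, "wz": 0, "grip": 0.38}, {"x": 0, "y": 0, "z": -0.02, "wx": 0, "wy": 0, "wz": 0, "grip": 0.38}, {"x": 0, "y": 0, "z": -0.03, "wx": 0, "wy": 0, "wz": 0, "grip": 0.38}, {"x": 0, "y": 0, "z": -0.04, "wx": 0, "wy": 0, "wz": 0, "grip": 0.38}, {"x": 0, "y": 0, "z": -0.03, "wx": 0, "wy": 0, "wz": 0, "grip": 0.38}, {"x": 0, "y": -0.03, "z": 0, "wx": 0, "wy": 0, "wz": 0, "grip": 0.38}, {"x": -0.02, "y": -0.05, "z": 0, "wx": 0, "wy": 0, "wz": 0, "grip": 0.38}, {"x": -0.025, "y": -0.05, "z": 0, "wx": 0, "wy": 0, "wz": 0, "grip": 0.38}, {"x": -0.025, "y": -0.05, "z": 0, "wx": 0, "wy": 0, "wz": 0, "grip": 0.38}, {"x": -0.025, "y": -0.05, "z": 0, "wx": 0, "wy": 0, "wz": 0, "grip": 0.38}, {"x": -0.025, "y": -0.05, "z": 0, "wx": 0, "wy": 0, "wz": 0, "grip": 0.38}, {"x": -0.025, "y": -0.05, "z": 0, "wx": 0, "wy": 0, "wz": 0, "grip": 0.38}, {"x": 0, "y": -0.03, "z": 0, "wx": 0, "wy": 0, "wz": 0, "grip": 0.38}, {"x": 0, "y": 0, "z": 0, "wx": 0, "wy": 0, "wz": 0, "grip": 0.38}, {"x": 0, "y": 0, "z": 0, "wx": 0, "wy": 0, "wz": 0, "grip": 0.38}]}}

```text
clock: 36.45
eef_pos: [487.4, 413.6, 205.5]
eef_rot: [3.141, -0.0, -0.108]
wrist_force: [-0.4, -0.4, 0.7]
finger_gap: 35.5
```

```bash
python3 st.py; python3 snap.py 11 592 41 85 34
```

```text
36.45 [487.36 413.55 205.51] -6.21 [-0.38 -0.38  0.68] [0.028 0.162 0.051] 35.51 2.326
scene origin [265 169] scale 5.735294117647059
top origin [185 135] scale 5.735294117647059
[487.62510291 413.20391653 205.65600693]
```

View pics/s11.png

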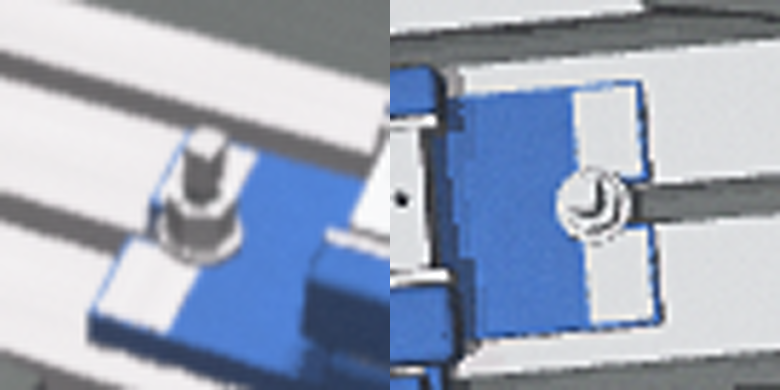

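```bash
python3 - <<'E'
from h import *
C=cloud("top",load("top",11)[1]);
o=np.array([605.35,-119.2]);Y=np.array([-.0882,.9961]);X=np.array([.9961,.0882])
z=C[...,2];m=(z>108)&(z<140)&(abs(C[...,0]-592)<25)&(abs(C[...,1]-41)<25)
vv,uu=np.where(m);P=onz("top",[uu.mean(),vv.mean()],115)[0];print(P, 't',(P[:2]-o)@Y,'across',(P[:2]-o)@X,np.median(z[m]))
a=load("scene",0)[0].astype(int);b=load("scene",11)[0].astype(int)
df=(abs(a-b).max(2)>60).astype(np.uint8);n,l,st,c=cv2.connectedComponentsWithStats(df)
print([(st[i].tolist()) for i in range(1,n) if st[i][4]>25])
manip.sign_off()
E
```

```text
[591.05873909  40.58567544 115.        ] t 160.42300052122715 across -0.14242841448269175 116.67144376063482
[[391, 0, 29, 11, 173], [484, 0, 28, 65, 1149], [410, 11, 10, 22, 104], [416, 10, 7, 14, 33], [334, 22, 8, 14, 36], [346, 27, 12, 13, 72], [404, 45, 18, 11, 110], [475, 106, 37, 45, 625], [498, 113, 14, 9, 64], [181, 140, 13, 24, 174], [297, 195, 7, 10, 60], [301, 204, 6, 11, 32], [408, 205, 31, 21, 343], [423, 228, 12, 21, 101]]
the job is handed in; nothing more can be done
```

The vise's free end is bolted down and the job is handed in, at about 36.6 s of the 66 s allowed.

I took the bright-nut T-bolt from the wooden rack and let its head down lengthwise into the middle slot, with no contact until it lightly touched the floor. I raised it 1.6 mm, turned it 90° clockwise under the lips, slid it home until the stud touched the closed end of the vise's slot, and let go of the stud. I then tightened the nut clockwise from above, opened the gripper and backed the arm away.

**Last checks:**
- **Position:** from the top camera, the stud stands 160.4 mm along my slot reference line, against 160.5 mm measured for the seat. It is 0.1 mm off the slot's centre line. The pictures show it upright with the collar flat on the vise plate.
- **Tightness:** the moment rose steadily over the last 20° or so of turning. The readings just before the end averaged 0.38 N·m, and it read near zero after release. I turned the nut a further 0.8°, and the single reading after that was 0.33 N·m. That disagrees with the rest, though individual readings scattered by about 0.04 N·m.
- **Other things:** comparing the first and last scene pictures, the changes I could place were at the rack spot the bolt left and at the vise's bolt. The rest I took to be the arm and its shadow. I did not check every patch, and I did not measure the strap, step block, square or coloured bolts separately.
- **Head angle:** the gripper's angle put the head square across the slot before I let go. I did not measure the head afterwards.

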